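Snap a probe-channel module onto the test rack's rail

TASK

Mount the loose blue probe-channel module (the one with the orange foot clip) on the sloping rack's rail, in the open gap between the two modules already there: hook its lip under the rail's upper edge first with the foot raised, then tilt the foot down until the orange clip snaps under the lower edge and the module sits flush. Do it gently, without forcing the module against the rack (stay under about 25 N), let go of it, and leave the other things on the bench where they are.

Things in the scene. Friction and masses are not known exactly. Their poses are not given: they have to be found in the camera images.
- module_mid (a point): Centre of the tall part (51 x 36 x 48 mm) of the blue module, to grip. x points to the module's lip end, z out of its top; underside (seating face) 24 mm below. The whole module is 90 mm long: the tall part, then on the -x side a foot 39 mm long, 22 mm high. 0.2 to 0.33 kg. It starts level on the bench on its hook and two legs, lip end away from the robot, underside 12.5 mm up.
- lip_tip (a point): Upper inner edge of the module's lip, which goes under the rail's upper edge: 6 mm towards -x from module_mid, 5.6 mm below the underside. The lip belongs to a hook 30 mm wide that reaches 12.5 mm below the underside; its outer face is 5 mm towards +x from module_mid. Axes as module_mid.
- throat (a point): Inner corner of the hook's throat, where its wall meets the module's underside: 1 mm towards -x from module_mid, 24 mm below it. The throat takes the rail's upper edge; it is 5.6 mm high and 5 mm deep and admits the rail with the module up to about 30 degrees foot-up of seated. Axes as module_mid.
- tooth (a point): Top inner corner of the orange clip's tooth when sprung in: 33 mm towards -x from module_mid, 4.5 mm below the underside. Below it a 45 degree lead-in ramp runs outward and down to 12 mm below the underside. The module's centre of mass is about 12 mm towards -x from module_mid. It clears the rail when the module is hooked 20 degrees or more foot-up of seated (lip end 8 degrees or more below level). Axes as module_mid.
- clip (a joint): Outward travel of the orange foot clip on the module, m: 0 = fully sprung in, 0.006 = fully out. Spring 5.4 N at 0 plus 0.6 N per mm; smooth plastic. It yields about 3 mm while riding over the rail's lower edge, then springs back to 0. Pressing at the press pad takes about 5 to 12 N to snap it.
- press_pad (a point): Middle of the orange press pad (15 x 24 mm) on top of the module's low foot: 47 mm towards -x from module_mid, 22 mm above the underside. As the module tilts down about its throat this point moves in an arc, down and a little towards the robot. An orange tab sticks out 13 mm from the foot's end. Axes as module_mid.
- rail_ref (a point): Nominal middle of the rail, on its outer face. x up the slope (away from the robot, 12 degrees above level), y along the rail, z square out. Flange 35 mm wide (x -17.5 to +17.5 mm), 3 mm thick, on a stem 17 mm wide. The screws sit in slots: the true rail is fixed up to 12 mm up or down the slope from here, to be felt or seen; its height along z is exact. Seated: module_mid at z = 24 mm.
- gap (a point): Middle of the open gap on the rail (the same point as rail_ref, axes of the rack). The gap runs 75 mm to either side along the rail, between two fixed modules 36 mm wide, 90 mm long up the slope, rising 48 mm above the rail's face. The rack's board lies 25 mm below the rail's outer face.
- rack: Sloping grey rack (fixed), board 170 mm up the slope x 280 mm wide with an aluminium rail 250 mm long across it; origin on the bench under the board's middle, z up, x away from the robot. The board's upper face is 55 mm above the origin and slopes up 12 degrees towards +x.
- module: The blue module with the orange clip: origin at the centre of its underside, axes as module_mid.
- spare: Black module without a clip, 90 x 36 x 60 mm, loose, not to be used; it stands near the blue one (which of the two is nearer varies). Origin at the middle of its underside, 12.5 mm above the bench.
- cal_block: Stepped steel calibration block, 100 x 25 x 45 mm, loose; origin under its centre.
- probe_a: Steel probe, a cylinder 24 mm across and 42 mm tall, loose; origin under its centre.
- probe_b: Another probe, same size, loose; origin under its centre.
- case: Red and black case, 160 x 60 x 40 mm, loose; origin under its centre.
- couplant: White bottle, 56 mm across, 130 mm tall, loose; origin under its centre.
Things that resemble listed ones, but are neither listed nor needed, are in the scene too. There is more than one size of the module; the job needs the larger.

How it is judged:
By the outcome, as a careful person would: the job done as asked, in the order asked, and still so for the second after the job is handed in, with the robot touching nothing.
It also fails if it takes over 69 s, if anything falls off the work surface, if the arm or the gripper's body presses on something with over 40 N, if the wrist force passes 120 N, or if a joint passes its speed limit or range.

ROBOT

A 6-joint arm with a two-finger parallel gripper is mounted at the origin on the work surface. World frame = base frame: x ahead of the robot, y to its left, z up, the work surface at z = 0. Lengths are in m, angles in rad, forces in N, time in s.
With the tool pointing down it reaches from about 0.425 to 0.95 m from the base axis. Payload 3.5 kg.
Tool frame: the origin (TCP) lies midway between the tips of the shut fingers; the grasp point (between the pads) lies 19 mm behind it; z points along the fingers, y is the direction in which the jaws open and shut (so a half turn about z gives the same grasp; the last joint's range is limited). The gripper opens to 85 mm and grips with 20 to 120 N. Pads are 22 mm wide; open, the fingers measure 114 mm over their backs; the gripper's body (76 mm by 85 mm) begins 54 mm behind the grasp point. The pads swing forward as they close: fully open they stand 13 mm farther back than shut.
Start: joints at [-0.15, 0.286, 1.577, -0, 1.279, -0.15], TCP at [0.675, 0, 0.231] pointing down, gripper open.
Joint ranges: [-2.77, 2.77], [-0.9, 2.22], [0.21, 2.48], [-1.53, 4.67], [0.24, 2.81], [-2.84, 2.84]. Speed limits (rad/s): [2.79, 2.79, 3.14, 3.14, 3.14, 3.14].

INTERFACE

Orientations are given as a unit quaternion [x, y, z, w].
In Python, from plant import ctrl gives the robot as it stands.
- The arm moves only by the tool apply_moves, never from a script. Its argument "moves" is a list that holds one entry, the list of rows, each a list of 7 numbers: the shift along the tool's x, y, z in m, then the turn, a rotation vector about the tool's x, y, z in degrees, then the gripper's target within -1 to 1 (shut at 1, half-way at 0, fully open at -1). In form: [[[tx, ty, tz, ax, ay, az, hand], ...]]. A call has 1 to 12 rows; each row shifts and turns the pose as measured when the row begins, along the tool's axes as they then stand; what a row does not reach is not made up. A row lasts 1/10 s, in which the tool goes at most 50 mm and 8.59 degrees, less where a joint would pass 70% of its speed; a pose out of reach is approached as far as the arm can. A call with a gripper value outside its range is refused whole. The fingers move at their own pace and stop on an object; "force" is the grip in N (left out, the last holds). Time passes only in rows, so rows that do not move let the fingers close. It gives the time, the measured TCP pose, the force and the opening at its end, in the units of the state.
- ctrl.get_state(): the state, without advancing time (a new reading comes with each control period).
- ctrl.read_camera(name): name is "scene" or "side" or "wrist"; returns the picture (384x512x3 uint8, red, green, blue); there is no depth.
- ctrl.get_calibration(name): a dict with "camera_matrix" (3x3 intrinsics, pixels), "k1" (the pictures are not rectified: a ray, as slopes to the right and down, at radius r is drawn at 1 + k1 r^2 times it, then the intrinsics apply), "cam_to_world" (4x4, takes a point from camera to world coordinates). Camera axes: x right, y up, looking along -z (the intrinsics and any distortion apply to the point x, -y, -z); pixel columns grow to the right and rows downward; lengths in m; the calibration is good to about 2 mm. A picture is of the moment at which its call begins: read the wrist's pose just before it. get_calibration takes no time and is no camera call; for the wrist camera it gives the pose at the moment of the call.
- ctrl.sign_off(): hands the job in, once; it reports no verdict.
The state is a dict: "time": time; "qpos": joint angles; "dq": joint speeds; "joint_efforts": joint torques, N m; "eef_pos": TCP position; "tcp_rot": TCP orientation; "contact_force": force on the tool from outside, world axes, zero at the start; "wrist_torque": the same for the moment, N m; "opening": opening from 0.0 (shut) to 1.0 (fully open).
Only numpy, scipy, OpenCV 4.12 (cv2) and the standard library are available. Lean on these libraries where they do the work, as an engineer would, in place of code of your own. Each camera call takes 0.05 s, during which the arm holds its last target. There are 200 camera calls.

## Working session

There is one attempt and no reset: what is moved stays moved. The work goes in short steps, Python scripts to look and compute and a tool call to move; the robot and the scene stay as the last step left them, time stands still between calls to the robot, and variables do not carry over. Pictures are saved under pics/ and viewed, about 8 in all and at most 12, crops included, and the job is handed in when it is done.

Besides the shell and the picture viewer there is one more tool, called after "Emit:" by a JSON object that holds its "method" and its "body", one argument or row to a line. apply_moves: Moves the arm, as the interface text tells. Its arguments: {"type":"object","properties":{"moves":{"type":"array","items":{"type":"array","items":{"type":"array","items":{"type":"number"}}}},"force":{"type":"number"}},"required":["moves"]}

```bash
ls; mkdir -p pics; cat > h.py <<'E'
import numpy as np, cv2
from plant import ctrl
from scipy.spatial.transform import Rotation as R
def shot(n,f):
    c=ctrl.get_calibration(n); im=ctrl.read_camera(n)[:,:,::-1].copy()
    cv2.imwrite('pics/'+f,im); np.savez('pics/'+f+'.npz',K=c['camera_matrix'],k1=c['k1'],T=c['cam_to_world'])
    return im
def cal(f):
    d=np.load('pics/'+f+'.npz'); return d['K'],float(d['k1']),d['T']
def ray(f,u,v):
    K,k,T=cal(f)
    p=cv2.undistortPoints(np.array([[[u,v]]],float),K,np.array([k,0,0,0]))[0,0]
    d=T[:3,:3]@np.array([p[0],-p[1],-1]); return T[:3,3],d/np.linalg.norm(d)
def onz(f,u,v,z):
    o,d=ray(f,u,v); return o+d*(z-o[2])/d[2]
def tri(*obs):
    A=np.zeros((3,3));b=np.zeros(3)
    for f,u,v in obs:
        o,d=ray(f,u,v);P=np.eye(3)-np.outer(d,d);A+=P;b+=P@o
    x=np.linalg.solve(A,b)
    return x,[round(1e3*np.linalg.norm(np.cross(x-ray(*o)[0],ray(*o)[1])),1) for o in obs]
def proj(f,p):
    K,k,T=cal(f); q=T[:3,:3].T@(np.array(p)-T[:3,3]); s=np.array([q[0],-q[1]])/-q[2]
    s=s*(1+k*(s@s)); return K[:2,:2]@s+K[:2,2]
E
python3 - <<'E'
from h import *
a=shot('scene','s0.png');b=shot('side','d0.png');c=shot('wrist','w0.png')
print(cal('s0.png'),cal('d0.png'),cal('w0.png'),ctrl.get_state())
E
```

```text
pics
(array([[485.41864688,   0.        , 253.47184637],
       [  0.        , 485.41864688, 189.56549783],
       [  0.        ,   0.        ,   1.        ]]), -0.17356078235983272, array([[-0.49902089, -0.59532342,  0.62973659,  1.53657144],
       [ 0.86643351, -0.32894411,  0.37561783,  0.56314889],
       [-0.01646595,  0.73306603,  0.67995814,  1.12182867],
       [ 0.        ,  0.        ,  0.        ,  1.        ]])) (array([[472.21959433,   0.        , 255.08904677],
       [  0.        , 472.21959433, 188.80489266],
       [  0.        ,   0.        ,   1.        ]]), -0.06184747013851243, array([[ 0.74847356,  0.32655113, -0.57719294, -0.10535339],
       [-0.66293649,  0.39125944, -0.63830342, -0.74209708],
       [ 0.01739348,  0.8603955 ,  0.50933   ,  0.67873117],
       [ 0.        ,  0.        ,  0.        ,  1.        ]])) (array([[338.49012127,   0.        , 256.33043306],
       [  0.        , 338.49012127, 195.25118667],
       [  0.        ,   0.        ,   1.        ]]), -0.030324945916657835, array([[ 9.99998985e-01, -1.15249618e-03,  8.37823463e-04,
         
[... 265 characters left out ...]
e+00]])) {'time': 0.15, 'qpos': array([-1.49997117e-01,  2.87011029e-01,  1.57786974e+00,  3.45959681e-06,
        1.27861617e+00, -1.49969408e-01]), 'dq': array([ 0.00023974, -0.00184858, -0.0046291 ,  0.00022753, -0.00026134,
        0.00157792]), 'joint_efforts': array([ 7.91554030e-04, -4.06602967e+01, -2.93140125e+01, -8.94972595e-05,
        3.96185191e-03, -2.97825103e-06]), 'eef_pos': array([6.74472958e-01, 1.12026956e-04, 2.30216643e-01]), 'tcp_rot': array([ 7.07116611e-01,  7.07096311e-01, -5.63777214e-04, -7.67294835e-04]), 'contact_force': array([-0.54090294,  0.61239668,  0.03062816]), 'wrist_torque': array([-0.02031118,  0.00129391, -0.02669231]), 'opening': 0.9984210184912167}
```

View pics/s0.png

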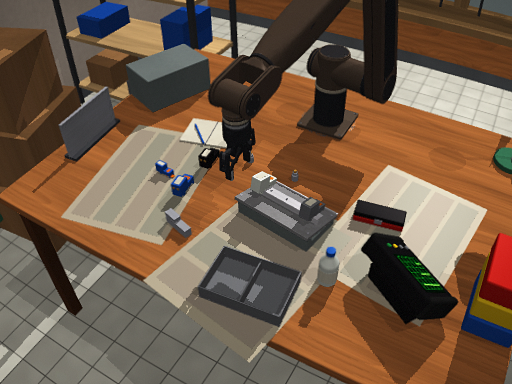

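View pics/d0.png

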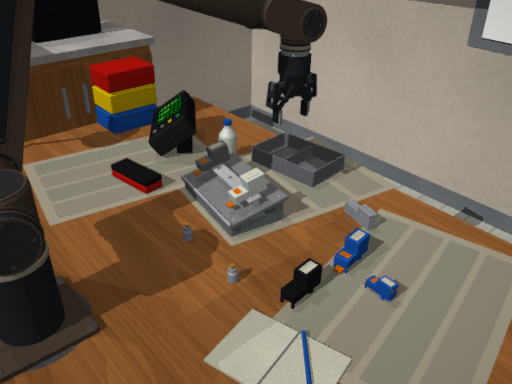

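Candidates: the large blue module at scene (182,184) / side (350,250), the small blue decoy at (163,168) / (382,287), and the black spare at (208,157) / (302,282). I choose the large blue one, which has the orange foot. The rack is at scene (287,210).

```bash
python3 - <<'E'
from h import *
np.set_printoptions(precision=4,suppress=True)
for f,hs in (('s0.png','s'),('d0.png','d')):
    im=cv2.imread('pics/'+f);h=cv2.cvtColor(im,cv2.COLOR_BGR2HSV)
    for n,lo,hi in (('blue',(105,150,60),(125,255,255)),('orange',(5,180,150),(16,255,255))):
        m=cv2.inRange(h,lo,hi);k,l,s,c=cv2.connectedComponentsWithStats(m)
        for i in range(1,k):
            if 5<s[i,4]<1500 : 
                p=onz(f,*c[i],0.04)
                if 0.35<p[0]<1 and abs(p[1])<.6: print(f,n,s[i],c[i],p)
print(tri(('s0.png',182,184),('d0.png',350,250)))
for n,a,b in (('large blue',(182,184),(350,250)),('small',(163,168),(382,287)),('black',(208,157),(302,282)),('rack',(287,210),(235,190))):
    print(n,tri(('s0.png',*a),('d0.png',*b)))
def up(f,x,y,w,h,k): return cv2.resize(cv2.imread('pics/'+f)[y:y+h,x:x+w],None,fx=k,fy=k,interpolation=cv2.INTER_CUBIC)
a=up('s0.png',140,130,200,130,4);b=up('d0.png',170,130,240,180,3)
a=a[:, :800]; 
w=cv2.imread('pics/w0.png')
cv2.imwrite('pics/c1.png',np.hstack([cv2.resize(a[:, :],(400,260)),cv2.resize(w,(347,260))]))
cv2.imwrite('pics/c2.png',b)
E
```

```text
s0.png blue [195 124   9  20  33] [199.0606 133.697 ] [ 0.3654 -0.3689  0.04  ]
s0.png blue [156 163  18  15 116] [163.431  169.3707] [ 0.5965 -0.3595  0.04  ]
s0.png blue [171 174  23  23 246] [182.0081 185.2154] [ 0.6314 -0.2537  0.04  ]
s0.png blue [327 247   9  10  74] [330.6216 251.6216] [0.6553 0.2923 0.04  ]
s0.png orange [220 149   5   2   9] [222.2222 149.5556] [ 0.4051 -0.2393  0.04  ]
s0.png orange [238 153   8  14  42] [241.3095 159.2619] [ 0.4195 -0.1502  0.04  ]
s0.png orange [231 156   4   3   7] [232.2857 157.1429] [ 0.4247 -0.1844  0.04  ]
s0.png orange [218 165   1   6   6] [218.  167.5] [ 0.4968 -0.1978  0.04  ]
s0.png orange [212 166   5   3   6] [213.8333 167.1667] [ 0.5022 -0.2115  0.04  ]
s0.png orange [167 169   3   3   6] [168.     170.1667] [ 0.5922 -0.3428  0.04  ]
s0.png orange [222 172   3   5   7] [223.4286 173.5714] [ 0.5147 -0.1641  0.04  ]
s0.png orange [185 176   5   3   6] [187.1667 176.8333] [ 0.5885 -0.2634  0.04  ]
s0.png orange [206 180  10   5  16] [210.3125 181.875 ] [ 0.5717 -0.1798  0.04  ]
s0.png orange [292 185  30  16 132] [308.5455 192.4
[... 601 characters left out ...]
[227 202   7   5  26] [229.8462 204.1923] [0.5194 0.0422 0.04  ]
d0.png orange [340 251  11   7  38] [345.0789 254.0789] [ 0.5841 -0.275   0.04  ]
d0.png orange [335 265   9   8  37] [338.6216 268.3784] [ 0.5364 -0.2968  0.04  ]
d0.png orange [371 278   6   4  15] [373.5333 279.6   ] [ 0.5634 -0.3661  0.04  ]
(array([ 0.6167, -0.2652,  0.0287]), [np.float64(0.7), np.float64(0.7)])
large blue (array([ 0.6167, -0.2652,  0.0287]), [np.float64(0.7), np.float64(0.7)])
small (array([ 0.5762, -0.3808,  0.0225]), [np.float64(0.3), np.float64(0.3)])
black (array([ 0.456 , -0.2684,  0.0302]), [np.float64(0.4), np.float64(0.4)])
rack (array([0.5719, 0.0987, 0.0387]), [np.float64(8.7), np.float64(8.7)])
```

View pics/c2.png

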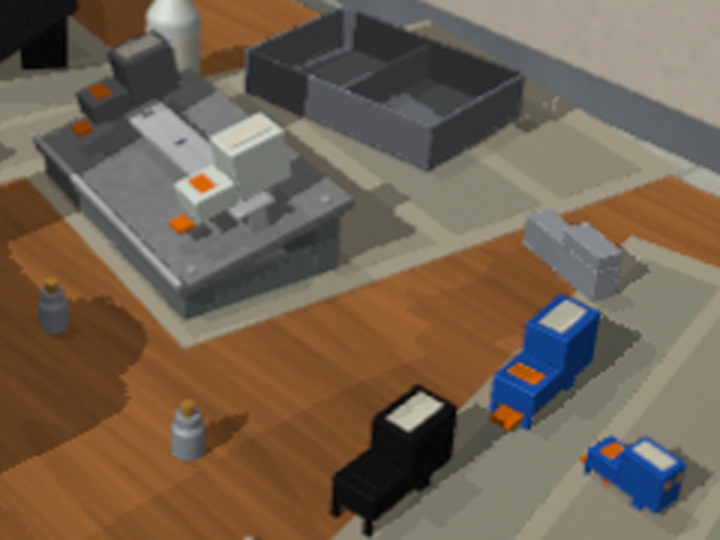

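View pics/w0.png

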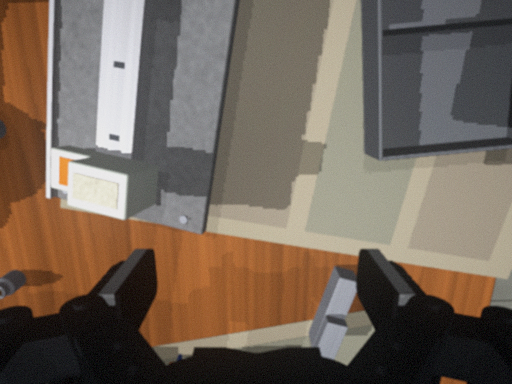

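Emit:
{"method": "apply_moves", "body": {
  "moves": [
    [[0.03,-0.032,-0.012,0,0,0,-1],[0.03,-0.032,-0.012,0,0,0,-1],[0.03,-0.032,-0.012,0,0,0,-1],[0.03,-0.032,-0.012,0,0,0,-1],[0,0,0,0,0,-8.5,-1],[0,0,0,0,0,-8.5,-1],[0,0,0,0,0,-8.5,-1],[0,0,0,0,0,-8.5,-1],[0,0,0,0,0,-8.5,-1],[0,0,0,0,0,-8.5,-1],[0,0,0,0,0,-8.5,-1],[0,0,0,0,0,-8.5,-1]]
  ],
  "force": 40
}}

```text
time: 1.35
eef_pos: [0.5381, 0.1249, 0.2736]
tcp_rot: [0.186, 0.983, -0.0, -0.007]
contact_force: [-0.4, -0.6, 0.7]
opening: 1.003
```

Emit:
{"method": "apply_moves", "body": {
  "moves": [
    [[0,0,0,0,0,-8.5,-1],[0,0,0,0,0,-8.5,-1],[0,0,0,0,0,-8.5,-1],[0,0,0,0,0,-4,-1],[0,0,0,0,0,0,-1]]
  ]
}}

```text
time: 1.85
eef_pos: [0.5367, 0.1248, 0.2714]
tcp_rot: [-0.075, 0.997, 0.001, -0.008]
contact_force: [-1.0, -0.2, 0.3]
opening: 0.996
```

```bash
python3 - <<'E'
from h import *
s=ctrl.get_state();print(s['time'],s['eef_pos'],R.from_quat(s['tcp_rot']).as_matrix().round(3))
shot('wrist','w1.png')
E
```

```text
1.85 [0.53672818 0.12482745 0.2713657 ] [[-0.989 -0.149 -0.017]
 [-0.149  0.989  0.001]
 [ 0.016  0.004 -1.   ]]
```

View pics/w1.png

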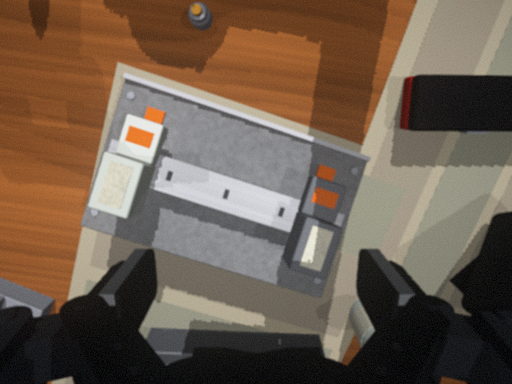

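Emit:
{"method": "apply_moves", "body": {
  "moves": [
    [[0,-0.032,0,0,0,0,-1],[0,-0.032,0,0,0,0,-1],[0,-0.032,0,0,0,0,-1],[0,0,0,0,0,0,-1]]
  ]
}}

```text
time: 2.3
eef_pos: [0.5507, 0.0281, 0.2702]
tcp_rot: [-0.073, 0.997, 0.001, -0.009]
contact_force: [0.5, 0.1, -0.6]
opening: 1.002
```

```bash
python3 - <<'E'
from h import *
s=ctrl.get_state();print(s['time'],s['eef_pos'])
a=cv2.imread('pics/w1.png');b=shot('wrist','w2.png')
p=onz('w1.png',226,194,.08);q=proj('w2.png',p).astype(int);print(p,q)
u=lambda i,x,y:cv2.resize(i[y:y+150,x:x+200],None,fx=3.9,fy=3.9,interpolation=cv2.INTER_CUBIC)
A=u(a,130,120)[:297]; A=u(a,130,120)
cv2.imwrite('pics/c3.png',np.vstack([cv2.resize(a[135:245,135:315],None,fx=2.7,fy=2.7,interpolation=2),cv2.resize(b[q[1]-59:q[1]+51,q[0]-91:q[0]+89],None,fx=2.7,fy=2.7,interpolation=2)]))
E
```

```text
2.3 [0.5507355  0.02814727 0.27021597]
[0.56089708 0.09823598 0.08      ] [321 194]
```

View pics/c3.png

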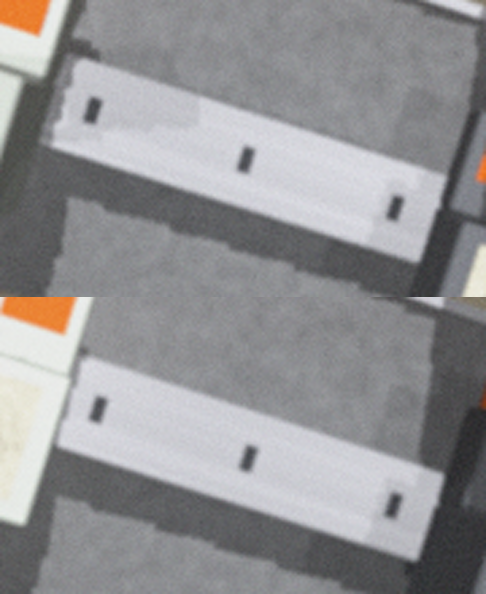

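```bash
cat > rail.py <<'E'
from h import *
np.set_printoptions(precision=4,suppress=True)
D={}
for f,c in (('w1.png',(226,194)),('w2.png',(321,194))):
    g=cv2.cvtColor(cv2.imread('pics/'+f),cv2.COLOR_BGR2GRAY).astype(np.float32)
    x0,y0=c[0]-91,c[1]-59
    g=cv2.GaussianBlur(g,(3,3),0)
    top=[];bot=[]
    for x in range(c[0]-55,c[0]+56):
        mid=c[1]+(x-c[0])*0.31
        ys=np.arange(int(mid)-26,int(mid)+27);col=g[ys,x];d=np.diff(col)
        def sub(k):
            a,b,e=d[k-1],d[k],d[k+1]; den=a-2*b+e
            return ys[k]+.5+(0.5*(a-e)/den if den else 0)
        k=2+np.argmax(d[2:24]);top.append((x,sub(k)))
        k=28+np.argmin(d[28:50]);bot.append((x,sub(k)))
    L=[]
    for e in (top,bot):
        e=np.array(e)
        for _ in range(4):
            p=np.polyfit(e[:,0],e[:,1],1);r=e[:,1]-np.polyval(p,e[:,0]);e=e[abs(r)<max(.4,2*r.std())]
        L.append(p);print(f,len(e),p,r.std())
    m=(g<110).astype(np.uint8);k,l,s,ce=cv2.connectedComponentsWithStats(m)
    sl=[tuple(ce[i]) for i in range(1,k) if 8<s[i,4]<60 and np.polyval(L[0],ce[i][0])+2<ce[i][1]<np.polyval(L[1],ce[i][0])-2 and abs(ce[i][0]-c[0])<75]
    D[f]=(L,sorted(sl));print(sl)
P=[]
for a,b in zip(D['w1.png'][1],D['w2.png'][1]):
    x,r=tri(('w1.png',*a),('w2.png',*b));P.append(x);print(x,r)
P=np.array(P);yd=P[-1]-P[0];yd/=np.linalg.norm(yd);print('ydir',yd,np.degrees(np.arctan2(-yd[0],yd[1])))
yaw=np.arctan2(-yd[0],yd[1])
c,s=np.cos(yaw),np.sin(yaw);t=np.radians(12)
Rr=np.array([[c,-s,0],[s,c,0],[0,0,1]])@np.array([[np.cos(t),0,-np.sin(t)],[0,1,0],[np.sin(t),0,np.cos(t)]])
for z0 in (P[1][2],.055+.025/np.cos(t)):
  O=P[1].copy();O[2]=z0
  for f in D:
    L,sl=D[f]
    for n,p in zip(('low','up'),L):
        pts=[]
        for u in (sl[1][0]-45,sl[1][0],sl[1][0]+45):
            o,d=ray(f,u,np.polyval(p,u));n_=Rr[:,2];q=o+d*((O-o)@n_)/(d@n_);pts.append(Rr.T@(q-O)*1e3)
        print(f,n,z0,np.array(pts).round(2).tolist())
E
python3 rail.py
```

```text
w1.png 111 [  0.3262 102.0088] 0.08591963617360204
w1.png 111 [  0.3171 140.4324] 0.06559673449820595
[(np.float64(168.8148148148148), np.float64(175.55555555555554)), (np.float64(225.5), np.float64(194.0)), (np.float64(281.0), np.float64(211.5))]
w2.png 111 [ 0.33   69.9774] 0.07746933943694834
w2.png 111 [  0.3202 109.6724] 0.051278468930001264
[(np.float64(265.8888888888889), np.float64(176.16666666666666)), (np.float64(321.57142857142856), np.float64(194.33333333333334)), (np.float64(375.2608695652174), np.float64(211.7391304347826))]
[0.5502 0.0389 0.0804] [np.float64(0.1), np.float64(0.1)]
[0.5606 0.0978 0.0809] [np.float64(0.2), np.float64(0.2)]
[0.5709 0.1569 0.0799] [np.float64(0.1), np.float64(0.1)]
ydir [ 0.1728  0.985  -0.0046] -9.94793691105926
w1.png low 0.0808688234493257 [[-17.65, -53.05, 0.0], [-17.66, -5.69, 0.0], [-17.68, 42.66, 0.0]]
w1.png up 0.0808688234493257 [[17.67, -41.95, 0.0], [17.64, 5.68, 0.0], [17.63, 54.35, 0.0]]
w2.png low 0.0808688234493257 [[-17.7, -54.27, -0.0], [-17.72, -5.94, -0.0], [-17.79, 43.75, -0.0]]
w2.png up 0.0808688234493257 [[17.56, -42.74, 0.0], [17.56, 5.9, -0.0], [17.55, 55.98, 0.0]]
w1.png low 0.08055851487162573 [[-17.58, -53.1, 0.0], [-17.59, -5.7, 0.0], [-17.61, 42.7, 0.0]]
w1.png up 0.08055851487162573 [[17.77, -41.99, 0.0], [17.73, 5.68, 0.0], [17.73, 54.4, 0.0]]
w2.png low 0.08055851487162573 [[-17.66, -54.23, -0.0], [-17.68, -5.87, 0.0], [-17.75, 43.87, -0.0]]
w2.png up 0.08055851487162573 [[17.64, -42.7, -0.0], [17.63, 5.99, -0.0], [17.62, 56.11, -0.0]]
```

Emit:
{"method": "apply_moves", "body": {
  "moves": [
    [[0.002,-0.044,0,0,0,0,-1],[0.002,-0.044,0,0,0,0,-1],[0.002,-0.044,0,0,0,0,-1],[0.002,-0.044,0,0,0,0,-1],[0.002,-0.044,0,0,0,0,-1],[0,0,0,0,0,0,-1]]
  ]
}}

```text
time: 2.95
eef_pos: [0.5742, -0.1895, 0.2684]
tcp_rot: [-0.075, 0.997, 0.004, -0.008]
contact_force: [0.1, 1.2, 0.3]
opening: 1.003
```

```bash
python3 - <<'E'
from h import *
shot('wrist','w3.png')
E
```

Emit:
{"method": "apply_moves", "body": {
  "moves": [
    [[0.002,-0.044,0,0,0,0,-1],[0.002,-0.044,0,0,0,0,-1],[0,0,0,0,0,0,-1]]
  ]
}}

```text
time: 3.3
eef_pos: [0.5849, -0.2708, 0.2671]
tcp_rot: [-0.078, 0.997, 0.006, -0.008]
contact_force: [0.3, 0.1, -0.5]
opening: 1.001
```

```bash
python3 - <<'E'
from h import *
s=ctrl.get_state();print(s['time'],s['eef_pos'])
b=shot('wrist','w4.png');a=cv2.imread('pics/w3.png')
cv2.imwrite('pics/c4.png',np.hstack([cv2.resize(a,(400,300)),cv2.resize(b,(400,300))]))
for f,p in(('w3.png',(.617,-.265,.06)),('w4.png',(.617,-.265,.06))):print(proj(f,p))
for f in ('w3.png','w4.png'):
    h=cv2.cvtColor(cv2.imread('pics/'+f),cv2.COLOR_BGR2HSV)
    for n,lo,hi in (('blue',(105,150,40),(125,255,255)),('orange',(5,180,120),(16,255,255))):
        k,l,st,c=cv2.connectedComponentsWithStats(cv2.inRange(h,lo,hi))
        for i in range(1,k):
            if st[i,4]>30: print(f,n,st[i],c[i])
E
```

```text
3.3 [ 0.58491611 -0.27078245  0.2671113 ]
[179.20073247 200.01604377]
[254.12142001 201.44036031]
w3.png blue [ 60 130  65  31 741] [ 93.25506073 143.90418354]
w3.png blue [ 165  152   36   86 1568] [183.74489796 191.98979592]
w3.png orange [220   0  19  11  55] [228.76363636   3.90909091]
w3.png orange [ 233    0  177  175 8143] [311.80867002  63.59793688]
w3.png orange [368  49  31  17 122] [381.48360656  56.43442623]
w3.png orange [477  66  20  21  97] [487.11340206  75.90721649]
w3.png orange [356  68  11  13  41] [360.36585366  73.36585366]
w3.png orange [497  80  15  21  82] [503.53658537  90.46341463]
w3.png orange [311 112  12  14  36] [315.97222222 117.63888889]
w3.png orange [329 114  17  11  42] [336.52380952 118.64285714]
w3.png orange [455 118  18   9  93] [462.95698925 122.19354839]
w3.png orange [322 120  15  13  58] [329.36206897 126.62068966]
w3.png orange [251 136  19  16  76] [260.48684211 143.21052632]
w3.png orange [463 138  24  20 291] [474.21649485 147.48109966]
w3.png orange [180 141  15  11 154] [187.40909091 146.00649351]
w3.png orange [108 143   8  13  83] 
[... 898 characters left out ...]
 10  68] [198.01470588 150.83823529]
w4.png orange [313 148  17  13  33] [320.18181818 154.42424242]
w4.png orange [246 166  19  11 209] [255. 171.]
w4.png orange [381 176  14  11  38] [387.73684211 180.63157895]
w4.png orange [347 199  18  13  58] [356.01724138 204.62068966]
w4.png orange [328 205  16  14  70] [337.58571429 211.25714286]
w4.png orange [343 204  10  16  53] [347.11320755 212.18867925]
w4.png orange [320 222  12  13  32] [325. 228.]
w4.png orange [330 228  14  15  49] [336.85714286 233.6122449 ]
w4.png orange [343 228  11  11  38] [348.21052632 233.63157895]
w4.png orange [334 239  27  16 110] [346.14545455 246.6       ]
w4.png orange [338 252   9   9  32] [341.375  256.4375]
```

View pics/c4.png

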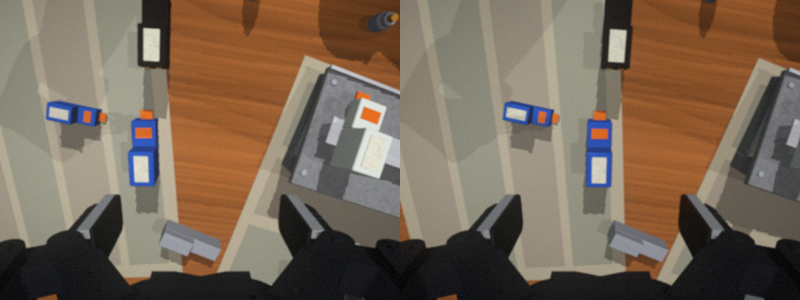

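```bash
python3 - <<'E'
from h import *
np.set_printoptions(precision=4,suppress=True)
O={}
for f,c in (('w3.png',(183,192)),('w4.png',(254,192))):
    im=cv2.imread('pics/'+f);h=cv2.cvtColor(im,cv2.COLOR_BGR2HSV)
    x0,y0=c[0]-30,c[1]-60
    H=h[y0:y0+115,x0:x0+60]
    def cen(m):
        k,l,s,ce=cv2.connectedComponentsWithStats(m);return [(s[i,4],ce[i]+[x0,y0],s[i,:4]+[x0,y0,0,0]) for i in range(1,k) if s[i,4]>60]
    o=cen(cv2.inRange(H,(5,180,120),(16,255,255)))
    w=cen(((H[:,:,1]<90)&(H[:,:,2]>170)).astype(np.uint8))
    print(f,o,w);O[f]=[o[0][1],o[1][1],max(w,key=lambda t:t[0])[1]]
    cv2.imwrite('pics/c5_'+f,cv2.resize(im[y0:y0+115,x0:x0+60],None,fx=5,fy=5,interpolation=2))
P=[]
for n,a,b in zip(('tab','pad','label'),O['w3.png'],O['w4.png']):
    P.append(tri(('w3.png',*a),('w4.png',*b))[0]);print(n,P[-1])
for f in O:
    p=onz(f,*O[f][1],.0345);l=onz(f,*O[f][2],.0605);d=l-p;print(f,p,l,np.degrees(np.arctan2(d[1],d[0])),np.hypot(*d[:2]))
a=cv2.imread('pics/c5_w3.png');b=cv2.imread('pics/c5_w4.png');cv2.imwrite('pics/c5.png',np.hstack([a,b]))
E
```

```text
w3.png [(np.int32(154), array([187.4091, 146.0065]), array([180, 141,  15,  11])), (np.int32(206), array([183.3155, 169.9612]), array([174, 165,  20,  11]))] [(np.int32(791), array([208.2187, 194.7484]), array([203, 151,  10,  96])), (np.int32(658), array([180.2158, 216.1763]), array([170, 199,  21,  35]))]
w4.png [(np.int32(145), array([255.2   , 147.3517]), array([248, 142,  15,  11])), (np.int32(209), array([255., 171.]), array([246, 166,  19,  11]))] [(np.int32(1096), array([277.7281, 199.0995]), array([270, 142,  14, 105])), (np.int32(659), array([254.2549, 217.3065]), array([245, 201,  20,  34]))]
tab [ 0.5656 -0.2713  0.0065]
pad [ 0.5888 -0.2682  0.0352]
label [ 0.6159 -0.2373  0.0331]
w3.png [ 0.5891 -0.2683  0.0345] [ 0.6064 -0.2347  0.0605] 62.78577749225207 0.03786420782501796
w4.png [ 0.5888 -0.2682  0.0345] [ 0.6104 -0.2404  0.0605] 52.12562059666427 0.035265837762846274
```

View pics/c5.png

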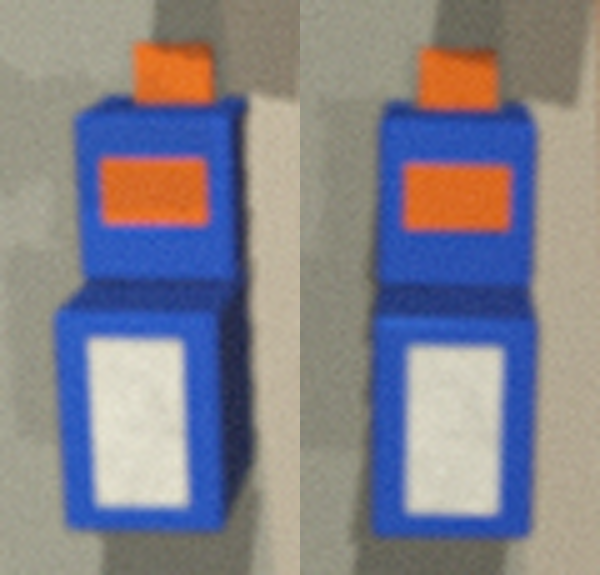

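```bash
python3 - <<'E'
from h import *
np.set_printoptions(precision=4,suppress=True)
O={'w3.png':[(183.3155, 169.9612),(180.2158, 216.1763)],'w4.png':[(255,171),(254.2549, 217.3065)]}
print(tri(*[(f,*O[f][1]) for f in O]))
for f in O:
    p=onz(f,*O[f][0],.0345);l=onz(f,*O[f][1],.0605);d=l-p;print(f,p,l,np.degrees(np.arctan2(d[1],d[0])),np.hypot(*d[:2]))
# top corners from crop (5x): (u,v) of tall top
for f,x0,y0,q in(('w3.png',153,132,[(60,313),(215,305),(225,525),(70,527)]),('w4.png',224,132,[(77,318),(235,318),(228,535),(75,537)])):
    Q=np.array([onz(f,x0+u/5-.4,y0+v/5-.4,.0605) for u,v in q]);print(f,Q.mean(0),np.linalg.norm(Q-np.roll(Q,1,0),axis=1))
s=ctrl.get_state();print(s['eef_pos'],R.from_quat(s['tcp_rot']).as_matrix())
E
```

```text
(array([ 0.6347, -0.2621,  0.0608]), [np.float64(0.2), np.float64(0.2)])
w3.png [ 0.5891 -0.2683  0.0345] [ 0.6349 -0.2621  0.0605] 7.6995905863373935 0.046258566172918875
w4.png [ 0.5888 -0.2682  0.0345] [ 0.6346 -0.2621  0.0605] 7.596572531932379 0.046197932916616086
w3.png [ 0.634  -0.2613  0.0605] [0.0491 0.0334 0.0504 0.0344]
w4.png [ 0.6346 -0.262   0.0605] [0.0502 0.0338 0.0498 0.0339]
[ 0.585  -0.2684  0.2672] [[-0.9876 -0.1562 -0.0173]
 [-0.1565  0.9876  0.0131]
 [ 0.0151  0.0156 -0.9998]]
```

```bash
cat >> h.py <<'E'
def to(pos,Rt):
    s=ctrl.get_state();Rc=R.from_quat(s['tcp_rot'])
    print('t',s['time'],'pos',s['eef_pos'].round(4),'F',s['contact_force'].round(1),'op',round(s['opening'],3))
    print('shift mm',(Rc.inv().apply(np.array(pos)-s['eef_pos'])*1e3).round(1),'turn',np.degrees((Rc.inv()*R.from_matrix(Rt)).as_rotvec()).round(2))
def toolR(yaw,pitch=0):
    # module axes yaw, pitch = lip end up (deg); tool x=-mx, y=my, z=-mz
    M=R.from_euler('ZY',[yaw,-pitch],degrees=True).as_matrix(); return np.column_stack([-M[:,0],M[:,1],-M[:,2]])
E
python3 - <<'E'
from h import *
for z in (.12,.02): to((.635,-.262,z),toolR(7.6))
for u,v in((270,290),(305,284),(340,325)):print(onz('w4.png',u,v,.045))
E
```

```text
t 3.35 pos [ 0.585  -0.2684  0.2672] F [0.5 0.4 0.7] op 1.002
shift mm [-52.6  -3.8 146.4] turn [ 0.88 -0.87  1.4 ]
t 3.35 pos [ 0.585  -0.2684  0.2672] F [0.5 0.4 0.7] op 1.002
shift mm [-54.1  -5.3 246.4] turn [ 0.88 -0.87  1.4 ]
[ 0.72841707 -0.22810214  0.045     ]
[ 0.71421659 -0.18766106  0.045     ]
[ 0.76440039 -0.1327354   0.045     ]
```

Emit:
{"method": "apply_moves", "body": {
  "moves": [
    [[-0.013,-0.001,0.036,0.9,-0.9,1.4,-1],[-0.013,-0.001,0.036,0,0,0,-1],[-0.013,-0.001,0.036,0,0,0,-1],[-0.013,-0.001,0.036,0,0,0,-1],[0,0,0,0,0,0,-1]]
  ]
}}

```text
time: 3.85
eef_pos: [0.6415, -0.2525, 0.123]
tcp_rot: [-0.069, 0.998, 0.0, 0.003]
contact_force: [0.3, 0.6, -1.0]
opening: 0.997
```

```bash
python3 - <<'E'
from h import *
to((.635,-.262,.02),toolR(7.6))
E
```

```text
t 3.85 pos [ 0.6415 -0.2525  0.123 ] F [ 0.3  0.6 -1. ] op 0.997
shift mm [  8.4  -8.4 103. ] turn [-0.02  0.37  0.32]
```

Emit:
{"method": "apply_moves", "body": {
  "moves": [
    [[0.008,-0.008,0.02,0,0.4,0.3,-1],[0,0,0.02,0,0,0,-1],[0,0,0,0,0,0,-1]]
  ]
}}

```text
time: 4.15
eef_pos: [0.6355, -0.2588, 0.085]
tcp_rot: [-0.068, 0.998, -0.001, 0.001]
contact_force: [-0.2, 0.4, -0.4]
opening: 0.997
```

```bash
python3 - <<'E'
from h import *
to((.635,-.262,.02),toolR(7.6))
E
```

```text
t 4.15 pos [ 0.6355 -0.2588  0.085 ] F [-0.2  0.4 -0.4] op 0.997
shift mm [ 1. -3. 65.] turn [-0.15  0.08  0.25]
```

Emit:
{"method": "apply_moves", "body": {
  "moves": [
    [[0.001,-0.003,0.022,0,0,0.2,-1],[0,0,0.022,0,0,0,-1],[0,0,0.018,0,0,0,-1],[0,0,0,0,0,0,-1]]
  ]
}}

```text
time: 4.55
eef_pos: [0.6374, -0.2644, 0.0298]
tcp_rot: [-0.066, 0.998, -0.005, 0.005]
contact_force: [0.3, 0.2, -0.8]
opening: 1.001
```

```bash
python3 - <<'E'
from h import *
to((.635,-.262,.02),toolR(7.6))
E
```

```text
t 4.55 pos [ 0.6374 -0.2644  0.0298] F [ 0.3  0.2 -0.8] op 1.001
shift mm [2.2 2.8 9.7] turn [-0.58  0.57  0.01]
```

Emit:
{"method": "apply_moves", "body": {
  "moves": [
    [[0.002,0.003,0.01,-0.6,0.6,0,-1],[0,0,0,0,0,0,-1]]
  ]
}}

```text
time: 4.75
eef_pos: [0.636, -0.2623, 0.0217]
tcp_rot: [-0.066, 0.998, -0.0, 0.001]
contact_force: [-0.4, -0.2, 0.1]
opening: 0.999
```

```bash
python3 - <<'E'
from h import *
to((.635,-.262,.02),toolR(7.6))
E
```

```text
t 4.75 pos [ 0.636  -0.2623  0.0217] F [-0.4 -0.2  0.1] op 0.999
shift mm [0.9 0.5 1.7] turn [-0.05  0.06 -0.  ]
```

Good, close.

Emit:
{"method": "apply_moves", "body": {
  "moves": [
    [[0,0,0,0,0,0,0.5],[0,0,0,0,0,0,1],[0,0,0,0,0,0,1],[0,0,0,0,0,0,1],[0,0,0,0,0,0,1],[0,0,0,0,0,0,1],[0,0,0,0,0,0,1],[0,0,0,0,0,0,1]]
  ],
  "force": 50
}}

```text
time: 5.55
eef_pos: [0.6379, -0.2632, 0.0248]
tcp_rot: [-0.066, 0.998, -0.002, 0.003]
contact_force: [-0.2, 0.2, -1.0]
opening: 0.416
```

Emit:
{"method": "apply_moves", "body": {
  "moves": [
    [[0,0,-0.01,0,0,0,1],[0,0,-0.03,0,0,0,1],[0,0,-0.03,0,0,0,1],[0,0,-0.03,0,0,0,1],[0,0,-0.03,0,0,0,1],[0,0,-0.02,0,0,0,1],[0,0,0,0,0,0,1]]
  ]
}}

```text
time: 6.25
eef_pos: [0.6337, -0.2607, 0.1769]
tcp_rot: [-0.066, 0.998, 0.002, -0.002]
contact_force: [0.5, -0.3, -2.7]
opening: 0.413
```

```bash
python3 - <<'E'
from h import *
s=ctrl.get_state()
im=shot('wrist','w5.png');d=shot('side','d5.png')
cv2.imwrite('pics/c6.png',np.hstack([cv2.resize(im,(400,300)),cv2.resize(d,(400,300))]))
to((.5606,.0978,.2),toolR(-9.95,-13))
E
```

```text
t 6.35 pos [ 0.6321 -0.2598  0.1727] F [-0.2  0.9 -4.3] op 0.414
shift mm [ 23.8 364.1 -24.4] turn [-1.65 12.33 17.51]
```

View pics/c6.png

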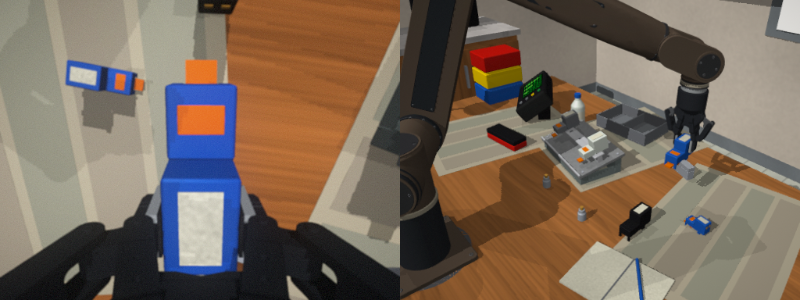

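```bash
cat > inhand.py <<'E'
from h import *
from scipy.optimize import least_squares
def inhand(f,verbose=1):
    im=cv2.imread('pics/'+f);h=cv2.cvtColor(im,cv2.COLOR_BGR2HSV)
    m=cv2.inRange(h,(5,180,120),(16,255,255));m[:, :200]=0;m[:,320:]=0
    c=[x for x in cv2.findContours(m,0,2)[0] if 800<cv2.contourArea(x)<3000]
    w=((h[:,:,1]<60)&(h[:,:,2]>150)).astype(np.uint8);w[:,:215]=0;w[:,300:]=0;w[:225]=0
    k,l,s,ce=cv2.connectedComponentsWithStats(w);i=1+np.argmax(s[1:,4])
    def corners(x):
        b=cv2.approxPolyDP(x,0.08*cv2.arcLength(x,True),True)[:,0].astype(float);return b
    out=[]
    for x in sorted(c,key=lambda x:x[:,0,1].mean()):
        M=cv2.moments(x);out.append((M['m10']/M['m00'],M['m01']/M['m00'],cv2.contourArea(x),cv2.boundingRect(x)))
    return out,(ce[i],s[i])
# fixed wrist cam in tool frame from averaged calib+state
if __name__=='__main__':
    np.set_printoptions(precision=4,suppress=True)
    print(inhand('w5.png'))
    s=ctrl.get_state();T=ctrl.get_calibration('wrist')['cam_to_world'];Rt=R.from_quat(s['tcp_rot']).as_matrix()
    print((Rt.T@T[:3,:3]),Rt.T@(T[:3,3]-s['eef_pos']))
    for _ in range(3):
        ctrl.read_camera('wrist');s=ctrl.get_state();print(s['eef_pos'],s['tcp_rot'],s['contact_force'])
E
python3 inhand.py
```

```text
([(257.19263141178334, 91.02461489598221, 1049.5, (238, 77, 39, 29)), (256.9517379344836, 153.26281570392598, 1999.5, (228, 136, 59, 36))], (array([256.3638, 291.837 ]), array([ 228,  246,   58,   94, 5294], dtype=int32)))
[[ 0.0009  0.9623  0.2719]
 [ 1.     -0.001   0.0005]
 [ 0.0008  0.2719 -0.9623]] [ 0.0697  0.0005 -0.1419]
[ 0.6314 -0.2594  0.171 ] [-0.0662  0.9978  0.0042 -0.0059] [-0.7887  0.495  -2.8508]
[ 0.631  -0.2592  0.1701] [-0.0662  0.9978  0.0047 -0.0065] [ 0.7696  0.0657 -3.3763]
[ 0.6309 -0.2591  0.1696] [-0.0662  0.9978  0.0049 -0.0068] [ 0.0562 -0.7728 -3.846 ]
```

```bash
cat >> inhand.py <<'E'
RC=np.array([[0.0009,.9623,.2719],[1,-.001,.0005],[.0008,.2719,-.9623]]);TC=np.array([.0697,.0005,-.1419])
def fit(f):
    o,(lc,ls)=inhand(f);K,k,_=cal(f);p=[x for x in o if x[2]>1500][0]
    def pr(q):
        q=RC.T@(q-TC);s=np.array([q[0],-q[1]])/-q[2];s=s*(1+k*(s@s));return K[:2,:2]@s+K[:2,2]
    def pts(v):
        x,y,z,a=v;c,s=np.cos(a),np.sin(a)
        # module->tool: mx->-x, my->y, mz->-z ; a = lip-up pitch rel. tool
        B=lambda m:np.array([x-(c*m[0]-s*m[2]),y+m[1],z-(s*m[0]+c*m[2])])
        a1,a2=pr(B([-47,-12,-2]*np.array(1e-3))),pr(B(np.array([-47,12,-2])*1e-3))
        b1,b2=pr(B(np.array([-54.5,0,-2])*1e-3)),pr(B(np.array([-39.5,0,-2])*1e-3))
        ce=np.mean([pr(B(np.array([-47+i,j,-2])*1e-3)) for i in(-7.5,7.5) for j in (-12,12)],0)
        l=pr(B(np.array([0,0,24])*1e-3));return np.r_[ce,l,b2[1]-b1[1],a2[0]-a1[0]]
    w,h=p[3][2],p[3][3]
    ob=np.r_[p[0],p[1],lc,p[2]/w,w-.5]
    r=least_squares(lambda v:(pts(v)-ob)/np.array([1,1,1,1,1,1]),[0,0,-.012,0],x_scale=[.01,.01,.01,.1])
    return r.x,r.fun,ob
if __name__=='__main__':
    x,r,ob=fit('w5.png');print('mid in tool mm',x[:3]*1e3,'pitch',np.degrees(x[3]),'res',r,ob)
    x,r,ob=fit('w5.png')
E
python3 inhand.py|tail -2
```

```text
[ 0.6314 -0.2594  0.1703] [-0.0662  0.9978  0.0045 -0.0063] [ 0.5381 -0.2916 -3.0433]
mid in tool mm [ 1.4318  0.5688 -2.3906] pitch -6.901035806860351 res [-0.2276  1.0519  0.2181 -0.9327  2.1054  0.9591] [256.9517 153.2628 256.3638 291.837   33.8898  58.5   ]
```

```bash
python3 - <<'E'
from inhand import *
im=cv2.imread('pics/w5.png');h=cv2.cvtColor(im,cv2.COLOR_BGR2HSV)
m=((h[:,:,1]>120)&(h[:,:,2]>50)&(h[:,:,0]>100)&(h[:,:,0]<130)).astype(np.uint8)
for v in list(range(100,250,6))+list(range(250,350,15)):
    x=np.where(m[v,190:330])[0]+190
    print(v,x.min() if len(x) else 0,x.max() if len(x) else 0,im[v,256].tolist(),end=' | ')
col=im[60:360,256].astype(int);print()
print([(60+i) for i in range(299) if np.abs(col[i+1]-col[i]).sum()>60])
col=im[60:360,234:237].mean(1).astype(int);print([(60+i) for i in range(299) if np.abs(col[i+1]-col[i]).sum()>25])
E
```

```text
100 0 0 [37, 117, 231] | 106 0 0 [66, 108, 217] | 112 212 302 [201, 91, 55] | 118 212 302 [197, 93, 54] | 124 212 302 [194, 90, 51] | 130 213 301 [197, 93, 56] | 136 213 301 [37, 116, 237] | 142 213 301 [41, 115, 234] | 148 213 301 [47, 122, 233] | 154 213 301 [40, 113, 231] | 160 213 300 [40, 113, 232] | 166 214 300 [43, 114, 230] | 172 214 300 [128, 90, 172] | 178 214 300 [190, 85, 39] | 184 214 299 [193, 86, 43] | 190 214 299 [194, 86, 43] | 196 215 299 [194, 86, 41] | 202 216 297 [168, 72, 33] | 208 215 298 [147, 62, 33] | 214 213 300 [149, 67, 34] | 220 210 303 [150, 67, 32] | 226 208 305 [149, 66, 35] | 232 206 307 [213, 100, 43] | 238 206 307 [194, 85, 37] | 244 206 307 [197, 93, 53] | 250 206 307 [207, 218, 221] | 265 206 307 [183, 200, 203] | 280 207 306 [195, 208, 211] | 295 207 305 [186, 200, 202] | 310 208 305 [191, 209, 211] | 325 209 303 [180, 200, 201] | 340 210 302 [193, 151, 136] | 
[76, 106, 107, 133, 134, 135, 171, 172, 173, 244, 245, 246, 339, 340, 350, 352, 353]
[105, 106, 107, 108, 132, 133, 134, 135, 170, 171, 172, 173, 201, 202, 227, 228, 229, 244, 245, 246, 249, 338, 339, 340, 347, 348, 349]
```

```bash
python3 - <<'E'
import cv2
im=cv2.imread('pics/w5.png');cv2.imwrite('pics/c7.png',cv2.resize(im[70:384,180:340],None,fx=1.9*1.0,fy=1.9,interpolation=2))
E
```

```text
(no output)
```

View pics/c7.png

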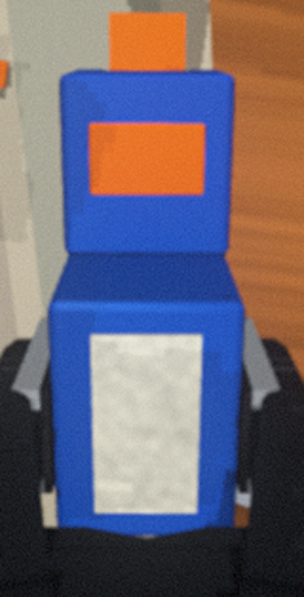

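```bash
cat > fit2.py <<'E'
from inhand import *
K,k,_=cal('w5.png')
def pr(q):
    q=RC.T@(q-TC);s=np.array([q[0],-q[1]])/-q[2];s=s*(1+k*(s@s));return K[:2,:2]@s+K[:2,2]
def B(v,m):
    x,y,z,a=v;c,s=np.cos(a),np.sin(a);m=np.array(m)*1e-3
    return np.array([x-(c*m[0]-s*m[2]),y+m[1],z-(s*m[0]+c*m[2])])
V=[((-54.5,0,-2),134.3),((-39.5,0,-2),172.2),((-25.5,0,-2),201.7),((-25.5,0,24),228),]
W=[((-47,12,-2),58.8),((-62,18,-2),91),((-28,18,-2),85.5),((-22,18,24),102)]
def f(v):
    r=[pr(B(v,m))[1]-o for m,o in V]
    r.append((pr(B(v,(-21+4.2,0,24)))[1]+pr(B(v,(21-4.2,0,24)))[1])/2-292.3)  # label centred
    for m,o in W: r.append(pr(B(v,m))[0]-pr(B(v,(m[0],-m[1],m[2])))[0]-o)
    r.append(.5*(pr(B(v,(-47,0,-2)))[0]-257));return np.array(r)
s=least_squares(f,[0,0,-.012,0],x_scale=[.01,.01,.01,.1],loss='soft_l1')
print(s.x[:3]*1e3,np.degrees(s.x[3]),f(s.x).round(2))
J=s.jac;print(np.sqrt(np.diag(np.linalg.inv(J.T@J)))*[1e3,1e3,1e3,57])
for a in (0,-1,-2):
  g=least_squares(lambda u:f([*u,np.radians(a)]),[0,0,-.012],loss='soft_l1');print(a,g.x*1e3,g.fun.round(2))
E
python3 fit2.py
```

```text
[ 1.66326885  0.68038713 -6.67109414] -1.3697501335682192 [ 0.69 -0.41  2.42 -0.07 -2.6   0.59  0.93  0.1   0.1  -0.  ]
[0.36584333 0.80798099 1.18791757 1.28434111]
0 [ 1.50921415  0.68075977 -7.65404933] [ 1.08  0.06  3.12 -0.82 -2.07  0.51  0.56  0.25  0.59 -0.  ]
-1 [ 1.61202548  0.68049701 -6.93475485] [ 0.81 -0.27  2.63 -0.25 -2.44  0.57  0.83  0.14  0.23 -0.  ]
-2 [ 1.75690732  0.68019384 -6.2261319 ] [ 0.48 -0.66  2.06  0.23 -2.88  0.64  1.1   0.04 -0.11 -0.  ]
```

Emit:
{"method": "apply_moves", "body": {
  "moves": [
    [[0,0,0.04,0,0,0,1],[0,0,0.04,0,0,0,1],[0,0,0.035,0,0,0,1],[0,0,0,0,0,0,1]]
  ]
}}

```text
time: 7.05
eef_pos: [0.6308, -0.2591, 0.0522]
tcp_rot: [-0.066, 0.998, 0.004, -0.005]
contact_force: [-0.9, 0.3, -3.7]
opening: 0.417
```

```bash
python3 - <<'E'
from h import *
shot('wrist','w6.png')
from inhand import inhand
print(inhand('w6.png'))
for i in range(3): ctrl.read_camera('wrist')
to((.635,-.262,.035),toolR(7.6))
E
```

```text
([(256.99530516431923, 91.01345852895149, 1065.0, (238, 77, 39, 30)), (256.9632340568736, 153.10659599528856, 1981.0, (228, 136, 59, 36))], (array([256.38458632, 291.81771817]), array([ 227,  246,   59,   94, 5294], dtype=int32)))
t 7.25 pos [ 0.637  -0.2627  0.0626] F [ 0.5 -0.5 -2.6] op 0.414
shift mm [ 2.   1.  27.6] turn [-0.17  0.24 -0.  ]
```

Emit:
{"method": "apply_moves", "body": {
  "moves": [
    [[0.002,0.001,0.018,0,0,0,1]]
  ]
}}

```text
time: 7.35
eef_pos: [0.639, -0.2643, 0.0505]
tcp_rot: [-0.066, 0.998, -0.005, 0.007]
contact_force: [-0.1, -0.3, -2.5]
opening: 0.415
```

```bash
cat > st.py <<'E'
from h import *
import sys
for i in range(int(sys.argv[1]) if len(sys.argv)>1 else 3):
    ctrl.read_camera('wrist');s=ctrl.get_state();print(round(s['time'],2),s['eef_pos'].round(4),s['contact_force'].round(1),s['wrist_torque'].round(2),round(s['opening'],3))
E
python3 st.py 4
```

```text
7.4 [ 0.6358 -0.2626  0.045 ] [-1.4  0.1 -4.8] [0.03 0.06 0.04] 0.413
7.45 [ 0.6343 -0.2616  0.0438] [-0.6  0.1 -4.2] [ 0.04  0.01 -0.02] 0.417
7.5 [ 0.6343 -0.2616  0.044 ] [-0.2 -0.7 -3.6] [ 0.02 -0.02 -0.02] 0.414
7.55 [ 0.6346 -0.2618  0.0444] [-0.5 -0.3 -2.8] [ 0.08 -0.01 -0.05] 0.413
```

Emit:
{"method": "apply_moves", "body": {
  "moves": [
    [[0,0,0.01,0,0,0,1]]
  ]
}}

```text
time: 7.65
eef_pos: [0.6363, -0.2627, 0.0365]
tcp_rot: [-0.066, 0.998, -0.002, 0.004]
contact_force: [0.8, -0.8, -2.3]
opening: 0.415
```

```bash
python3 st.py 3
```

```text
7.7 [ 0.6345 -0.2617  0.0332] [-0.9 -0.1 -4.9] [0.01 0.05 0.03] 0.416
7.75 [ 0.6337 -0.2612  0.0328] [-0.3 -0.1 -3.9] [0.03 0.02 0.03] 0.414
7.8 [ 0.6339 -0.2613  0.0332] [ 0.3  0.5 -2.5] [-0.02 -0.06  0.  ] 0.411
```

Emit:
{"method": "apply_moves", "body": {
  "moves": [
    [[0,0,0.005,0,0,0,1]]
  ]
}}

```text
time: 7.9
eef_pos: [0.6346, -0.2617, 0.0289]
tcp_rot: [-0.066, 0.998, -0.001, 0.002]
contact_force: [0.1, -0.2, -2.0]
opening: 0.416
```

```bash
python3 st.py 3
```

```text
7.95 [ 0.6336 -0.2612  0.0272] [-0.8  0.3 -4.1] [ 0.   -0.01 -0.04] 0.414
8.0 [ 0.6333 -0.261   0.0271] [-0.7 -0.5 -3. ] [ 0.01 -0.04  0.05] 0.414
8.05 [ 0.6335 -0.2611  0.0274] [ 0.5 -0.1 -2.8] [ 0.01 -0.07  0.03] 0.413
```

Emit:
{"method": "apply_moves", "body": {
  "moves": [
    [[0,0,0.003,0,0,0,1]]
  ]
}}

```text
time: 8.15
eef_pos: [0.634, -0.2614, 0.025]
tcp_rot: [-0.066, 0.998, -0.0, 0.001]
contact_force: [-0.3, -0.2, -2.5]
opening: 0.414
```

```bash
python3 st.py 3
```

```text
8.2 [ 0.6341 -0.2614  0.0249] [ 0.2 -0.9 -2.8] [-0.01 -0.04 -0.06] 0.412
8.25 [ 0.6339 -0.2613  0.0248] [-0.2  0.1 -1.8] [-0.07 -0.1  -0.01] 0.412
8.3 [ 0.6339 -0.2613  0.0248] [-0.4 -0.3 -2.2] [-0.13 -0.07  0.01] 0.413
```

Emit:
{"method": "apply_moves", "body": {
  "moves": [
    [[0,0,0.002,0,0,0,1]]
  ]
}}

```text
time: 8.4
eef_pos: [0.6344, -0.2616, 0.0248]
tcp_rot: [-0.066, 0.998, -0.001, 0.001]
contact_force: [-3.4, 1.6, 10.9]
opening: 0.412
```

```bash
python3 st.py 3; python3 -c "
from h import *
to((.5606,.0978,.17),toolR(-9.95,-13))"
```

```text
8.45 [ 0.6346 -0.2618  0.0248] [-3.   0.7  4.6] [ 0.19  0.32 -0.03] 0.415
8.5 [ 0.6346 -0.2618  0.0248] [-2.   0.8  4.6] [0.17 0.34 0.03] 0.415
8.55 [ 0.6346 -0.2617  0.0247] [-2.2  1.5  4.6] [ 0.24  0.36 -0.05] 0.414
t 8.55 pos [ 0.6346 -0.2617  0.0247] F [-2.2  1.5  4.6] op 0.414
shift mm [  25.4  365.9 -146. ] turn [-2.08 13.05 17.47]
```

```bash
cat >> h.py <<'E'
YAW=-9.95
RR=R.from_euler('ZY',[YAW,-12],degrees=True).as_matrix()
O=np.array([.5606,.0978,.0806]); UP=17.55
MT=(1.7,-11.7)   # TCP = mid + 1.7 mx - 11.7 mz (mm)
def tgt(dx,zt,phi,show=True):
    """throat corner dx up-slope of rail's upper edge, zt above face (mm), foot up phi deg of seated"""
    pitch=12-phi; M=R.from_euler('ZY',[YAW,-pitch],degrees=True).as_matrix()
    th=O+RR@np.array([UP+dx,0,zt])*1e-3
    tcp=th+M@(np.array([1+MT[0],0,24+MT[1]])*1e-3)
    if show: print('tgt',tcp.round(4)); to(tcp,toolR(YAW,pitch))
    return tcp
def where(phi=None):
    s=ctrl.get_state();Q=R.from_quat(s['tcp_rot']).as_matrix();M=np.column_stack([-Q[:,0],Q[:,1],-Q[:,2]])
    th=s['eef_pos']-M@(np.array([1+MT[0],0,24+MT[1]])*1e-3)
    r=RR.T@(th-O)*1e3;m=RR.T@M
    print('t',round(s['time'],2),'throat dx,y,z',(r-[UP,0,0]).round(2),'phi',np.degrees(np.arctan2(-m[2,0],m[0,0])).round(2),'yaw',np.degrees(np.arctan2(m[1,0],m[0,0])).round(2),'roll',np.degrees(m[2,1]).round(2),'F rail',(RR.T@s['contact_force']).round(1),'T',s['wrist_torque'].round(2),'op',round(s['opening'],3))
E
python3 - <<'E'
from h import *
for f,cs in (('w1.png',[(120,75),(368,157),(322,296),(83,228)]),):
    for u,v in cs:
        o,d=ray(f,u,v);n=RR[:,2];p0=O-RR[:,2]*.025;q=o+d*((p0-o)@n)/(d@n);print((RR.T@(q-O)*1e3).round(1))
tgt(9,40,21)
E
```

```text
[ -83.9 -144.6  -25. ]
[-86.9 138.6 -25. ]
[ 78.8 139.7 -25. ]
[  83.8 -134.5  -25. ]
tgt [0.5825 0.094  0.137 ]
t 8.55 pos [ 0.6346 -0.2617  0.0247] F [-2.2  1.5  4.6] op 0.414
shift mm [   4.2  359.3 -112.9] turn [-1.46  9.09 17.52]
```

Emit:
{"method": "apply_moves", "body": {
  "moves": [
    [[0,0,-0.01,0,0,0,1],[0,0,-0.03,0,0,0,1],[0,0,-0.035,0,0,0,1],[0,0,-0.035,0,0,0,1],[0,0,-0.035,0,0,0,1],[0,0,-0.035,0,0,0,1],[0,0,0,0,0,5.8,1],[0,0,0,0,0,5.8,1],[0,0,0,0,0,5.8,1]]
  ]
}}

```text
time: 9.45
eef_pos: [0.6322, -0.2602, 0.2099]
tcp_rot: [0.091, 0.996, 0.0, -0.0]
contact_force: [0.1, -0.8, -3.0]
opening: 0.412
```

```bash
python3 st.py 2; python3 -c "
from h import *
tgt(9,60,21)"
```

```text
9.5 [ 0.6319 -0.26    0.2094] [ 0.2  0.4 -3.3] [-0.02 -0.11 -0.01] 0.414
9.55 [ 0.6317 -0.26    0.2087] [-0.5  0.6 -2.7] [-0.05 -0.02 -0.04] 0.417
tgt [0.5784 0.0947 0.1565]
t 9.55 pos [ 0.6317 -0.26    0.2087] F [-0.5  0.6 -2.7] op 0.417
shift mm [115.  339.6  53. ] turn [ 0.11  8.88 -0.22]
```

Emit:
{"method": "apply_moves", "body": {
  "moves": [
    [[0.0128,0.0377,0,0,0,0,1],[0.0128,0.0377,0,0,0,0,1],[0.0128,0.0377,0,0,0,0,1],[0.0128,0.0377,0,0,0,0,1],[0.0128,0.0377,0,0,0,0,1],[0.0128,0.0377,0,0,0,0,1],[0.0128,0.0377,0,0,0,0,1],[0.0128,0.0377,0,0,0,0,1],[0.0128,0.03,0,0,0,0,1],[0,0,0,0,4.4,0,1],[0,0,0,0,4.4,0,1]]
  ]
}}

```text
time: 10.65
eef_pos: [0.5656, 0.0997, 0.2037]
tcp_rot: [0.074, 0.994, 0.008, -0.083]
contact_force: [-0.8, -0.2, -4.0]
opening: 0.414
```

```bash
sed -i 's/.0978,.0806/.0978,.0802/' h.py; python3 st.py 3; python3 -c "
from h import *
tgt(9,40,21);where()"
```

```text
10.7 [0.5666 0.0993 0.2031] [ 1.2 -1.  -3.8] [-0.08 -0.28 -0.01] 0.418
10.75 [0.5669 0.0986 0.2028] [-0.4 -1.  -2.7] [-0.07 -0.19 -0.07] 0.414
10.8 [0.5667 0.0983 0.2028] [-0.4 -0.2 -3.5] [ 0.01 -0.23 -0.03] 0.413
tgt [0.5825 0.094  0.1366]
t 10.8 pos [0.5667 0.0983 0.2028] F [-0.4 -0.2 -3.5] op 0.413
shift mm [-26.8  -2.   62.7] turn [-0.05 -0.39  1.18]
t 10.8 throat dx,y,z [  6.77   1.44 108.25] phi 21.39 yaw 1.27 roll 0.38 F rail [-1.1 -0.2 -3.3] T [ 0.01 -0.23 -0.03] op 0.413
```

Emit:
{"method": "apply_moves", "body": {
  "moves": [
    [[-0.009,-0.001,0.021,0,-0.4,1.2,1],[-0.009,-0.001,0.021,0,0,0,1],[-0.009,0,0.021,0,0,0,1]]
  ]
}}

```text
time: 11.1
eef_pos: [0.5861, 0.0925, 0.1392]
tcp_rot: [0.086, 0.994, 0.006, -0.071]
contact_force: [-0.3, 0.5, -3.5]
opening: 0.413
```

```bash
python3 st.py 3; python3 -c "
from h import *
where();tgt(9,8,21)"
```

```text
11.15 [0.5841 0.0922 0.1344] [-1.1 -0.9 -5.3] [-0.05 -0.1   0.01] 0.415
11.2 [0.5833 0.0924 0.1356] [-0.9  0.9 -3.2] [-0.01 -0.16 -0.01] 0.415
11.25 [0.584  0.0926 0.1375] [ 0.9  0.3 -2.9] [-0.02 -0.21  0.02] 0.415
t 11.25 throat dx,y,z [10.98 -1.08 40.49] phi 20.54 yaw 0.07 roll -0.0 F rail [ 0.2  0.4 -3. ] T [-0.02 -0.21  0.02] op 0.415
tgt [0.5891 0.0928 0.1053]
t 11.25 pos [0.584  0.0926 0.1375] F [ 0.9  0.3 -2.9] op 0.415
shift mm [-9.6  1.1 31.1] turn [-0.03  0.46  0.07]
```

Emit:
{"method": "apply_moves", "body": {
  "moves": [
    [[-0.005,0,0.015,0,0.5,0,1],[-0.005,0.001,0.015,0,0,0,1]]
  ]
}}

```text
time: 11.45
eef_pos: [0.5923, 0.0924, 0.1098]
tcp_rot: [0.086, 0.994, 0.007, -0.074]
contact_force: [-0.4, 0.5, -2.8]
opening: 0.417
```

```bash
python3 st.py 4; python3 -c "
from h import *
where();tgt(9,-1.3,21)"
```

```text
11.5 [0.5914 0.0925 0.107 ] [ 0.  -0.8 -3.8] [-0.06 -0.2  -0.01] 0.416
11.55 [0.5907 0.0926 0.1076] [-0.6  0.3 -3.9] [-0.03 -0.17  0.01] 0.416
11.6 [0.5911 0.0926 0.1085] [-0.2 -0.  -3.1] [-0.04 -0.19 -0.04] 0.41
11.65 [0.5916 0.0927 0.1094] [ 0.3  0.3 -1.8] [-0.08 -0.19  0.01] 0.417
t 11.65 throat dx,y,z [12.35  0.31 11.48] phi 20.68 yaw 0.11 roll 0.07 F rail [-0.1  0.4 -1.9] T [-0.08 -0.19  0.01] op 0.417
tgt [0.591  0.0925 0.0962]
t 11.65 pos [0.5916 0.0927 0.1094] F [ 0.3  0.3 -1.8] op 0.417
shift mm [-1.4 -0.3 13.2] turn [0.03 0.32 0.11]
```

Emit:
{"method": "apply_moves", "body": {
  "moves": [
    [[-0.001,0,0.007,0,0.3,0,1],[0,0,0.006,0,0,0,1]]
  ]
}}

```text
time: 11.85
eef_pos: [0.5922, 0.093, 0.098]
tcp_rot: [0.085, 0.993, 0.007, -0.076]
contact_force: [0.0, 0.8, -3.0]
opening: 0.415
```

```bash
python3 st.py 4; python3 -c "
from h import *
where();tgt(9,-1.3,21)"
```

```text
11.9 [0.5915 0.093  0.0969] [-0.4 -0.1 -3. ] [-0.07 -0.19  0.02] 0.409
11.95 [0.5913 0.093  0.0971] [-0.7  0.2 -3.3] [-0.01 -0.18 -0.02] 0.415
12.0 [0.5915 0.093  0.0975] [ 0.4 -0.2 -3.4] [-0.03 -0.15  0.07] 0.418
12.05 [0.5918 0.093  0.0979] [ 0.1 -1.1 -2.5] [-0.05 -0.2   0.05] 0.416
t 12.05 throat dx,y,z [10.1   0.65  0.2 ] phi 20.8 yaw 0.14 roll 0.1 F rail [-0.2 -1.1 -2.5] T [-0.05 -0.2   0.05] op 0.416
tgt [0.591  0.0925 0.0962]
t 12.05 pos [0.5918 0.093  0.0979] F [ 0.1 -1.1 -2.5] op 0.416
shift mm [ 0.5 -0.6  1.8] turn [0.06 0.2  0.13]
```

Emit:
{"method": "apply_moves", "body": {
  "moves": [
    [[0.0033,-0.0005,0.003,0,0.2,0.1,1]]
  ]
}}

```text
time: 12.15
eef_pos: [0.5888, 0.0931, 0.0962]
tcp_rot: [0.086, 0.993, 0.007, -0.077]
contact_force: [0.5, 0.4, -2.5]
opening: 0.417
```

```bash
python3 st.py 3; python3 -c "
from h import *
where();tgt(4,-.6,21)"
```

```text
12.2 [0.5874 0.0932 0.0952] [-1.4 -0.5 -4. ] [-0.05 -0.11  0.01] 0.414
12.25 [0.5874 0.0932 0.0952] [ 0.   0.1 -3.8] [-0.06 -0.22 -0.02] 0.415
12.3 [0.5877 0.0932 0.0953] [ 0.4  0.2 -3.3] [-0.04 -0.22  0.02] 0.416
t 12.3 throat dx,y,z [ 5.5   0.15 -1.46] phi 21.03 yaw 0.03 roll 0.06 F rail [-0.4  0.2 -3.3] T [-0.04 -0.22  0.02] op 0.416
tgt [0.586  0.0933 0.0958]
t 12.3 pos [0.5877 0.0932 0.0953] F [ 0.4  0.2 -3.3] op 0.416
shift mm [ 1.7 -0.1 -0.3] turn [ 0.06 -0.03  0.03]
```

Emit:
{"method": "apply_moves", "body": {
  "moves": [
    [[0.0018,0,-0.0002,0,0,0,1]]
  ]
}}

```text
time: 12.4
eef_pos: [0.586, 0.0934, 0.0959]
tcp_rot: [0.086, 0.993, 0.007, -0.078]
contact_force: [-0.0, -0.8, -3.3]
opening: 0.415
```

```bash
python3 st.py 3; python3 -c "
from h import *
where();tgt(2,-.2,21)"
```

```text
12.45 [0.5856 0.0935 0.0959] [ 0.4  0.5 -2.6] [-0.03 -0.25  0.02] 0.416
12.5 [0.5858 0.0935 0.0959] [ 0.4  0.6 -2.7] [-0.07 -0.18  0.01] 0.413
12.55 [0.5859 0.0935 0.0959] [ 0.6 -0.  -2.7] [-0.06 -0.22  0.  ] 0.415
t 12.55 throat dx,y,z [ 3.9   0.16 -0.47] phi 21.01 yaw 0.04 roll 0.07 F rail [ 0.   0.1 -2.8] T [-0.06 -0.22  0.  ] op 0.415
tgt [0.584  0.0937 0.0958]
t 12.55 pos [0.5859 0.0935 0.0959] F [ 0.6 -0.  -2.7] op 0.415
shift mm [ 1.9 -0.1  0.4] turn [ 0.06 -0.01  0.04]
```

Emit:
{"method": "apply_moves", "body": {
  "moves": [
    [[0.0018,0,0.0001,0,0,0,1]]
  ]
}}

```text
time: 12.65
eef_pos: [0.5843, 0.0938, 0.0963]
tcp_rot: [0.086, 0.993, 0.007, -0.078]
contact_force: [0.7, 0.3, -3.4]
opening: 0.413
```

```bash
python3 st.py 3; python3 -c "
from h import *
where();tgt(0.5,.1,21)"
```

```text
12.7 [0.584  0.0939 0.0961] [ 0.6 -0.1 -3.2] [ 0.   -0.21 -0.02] 0.416
12.75 [0.584  0.0939 0.0961] [ 0.4  0.2 -3.1] [-0.08 -0.23  0.02] 0.418
12.8 [0.584  0.0939 0.0961] [ 0.8 -0.5 -3.6] [-0.06 -0.18 -0.01] 0.42
t 12.8 throat dx,y,z [2.06 0.17 0.1 ] phi 21.02 yaw 0.04 roll 0.07 F rail [ 0.1 -0.4 -3.7] T [-0.06 -0.18 -0.01] op 0.42
tgt [0.5825 0.094  0.0958]
t 12.8 pos [0.584  0.0939 0.0961] F [ 0.8 -0.5 -3.6] op 0.42
shift mm [ 1.5 -0.2  0.6] turn [ 0.06 -0.02  0.04]
```

Emit:
{"method": "apply_moves", "body": {
  "moves": [
    [[0.0015,0,0.0006,0,0,0,1]]
  ]
}}

```text
time: 12.9
eef_pos: [0.5836, 0.0939, 0.0961]
tcp_rot: [0.086, 0.993, 0.007, -0.077]
contact_force: [4.3, -0.9, -3.7]
opening: 0.419
```

```bash
python3 st.py 3; python3 -c "
from h import *
where();tgt(-1,.0,21)"
```

```text
12.95 [0.5836 0.0939 0.0961] [ 2.5 -0.9 -3.9] [-0.14 -0.7   0.01] 0.413
13.0 [0.5836 0.0939 0.0961] [ 3.4 -1.  -3.3] [-0.09 -0.83 -0.02] 0.416
13.05 [0.5835 0.0939 0.0961] [ 3.6 -0.9 -4. ] [-0.12 -0.81 -0.03] 0.412
t 13.05 throat dx,y,z [1.62 0.16 0.17] phi 20.83 yaw 0.04 roll 0.08 F rail [ 2.7 -0.3 -4.7] T [-0.12 -0.81 -0.03] op 0.412
tgt [0.5811 0.0942 0.0954]
t 13.05 pos [0.5835 0.0939 0.0961] F [ 3.6 -0.9 -4. ] op 0.412
shift mm [ 2.4 -0.1  1.1] turn [0.07 0.17 0.03]
```

Emit:
{"method": "apply_moves", "body": {
  "moves": [
    [[0.0014,0,0.0006,0,0,0,1]]
  ]
}}

```text
time: 13.15
eef_pos: [0.5834, 0.094, 0.0961]
tcp_rot: [0.086, 0.993, 0.007, -0.075]
contact_force: [4.4, -0.5, -3.7]
opening: 0.416
```

```bash
python3 st.py 3; python3 -c "
from h import *
where()"
```

```text
13.2 [0.5834 0.0939 0.0961] [ 4.7 -0.7 -4.3] [-0.18 -1.18  0.03] 0.41
13.25 [0.5834 0.0939 0.0962] [ 5.6 -1.4 -4.8] [-0.2  -1.18  0.04] 0.42
13.3 [0.5834 0.0939 0.0961] [ 4.2 -0.7 -4.4] [-0.21 -1.2   0.01] 0.41
t 13.3 throat dx,y,z [1.54 0.16 0.22] phi 20.61 yaw 0.03 roll 0.09 F rail [ 3.3  0.1 -5.2] T [-0.21 -1.2   0.01] op 0.41
```

Emit:
{"method": "apply_moves", "body": {
  "moves": [
    [[0.0008,0,-0.0001,0,-4,0,1]]
  ]
}}

```text
time: 13.4
eef_pos: [0.583, 0.0937, 0.0962]
tcp_rot: [0.087, 0.995, 0.004, -0.04]
contact_force: [-0.1, -0.4, -3.4]
opening: 0.413
```

```bash
python3 st.py 3; python3 -c "
from h import *
where()
im=shot('side','d7.png');w=shot('wrist','w7.png')
p=proj('d7.png',(.56,.1,.1)).astype(int);print(p)
c=im[p[1]-60:p[1]+60,p[0]-70:p[0]+70]
cv2.imwrite('pics/c8.png',np.hstack([cv2.resize(c,(420,360),interpolation=2),cv2.resize(w[:,100:420],(300,360))]))"
```

```text
13.45 [0.5823 0.0942 0.0963] [ 5.8 -1.3 -5.2] [-0.31 -1.11 -0.04] 0.411
13.5 [0.5824 0.0942 0.0965] [ 5.1 -1.  -4.2] [-0.13 -0.83 -0.01] 0.417
13.55 [0.5825 0.0942 0.0966] [ 3.3 -0.  -3.9] [-0.09 -0.8   0.05] 0.413
t 13.55 throat dx,y,z [1.48 0.24 0.43] phi 16.6 yaw 0.03 roll 0.11 F rail [ 2.3  0.6 -4.5] T [-0.09 -0.8   0.05] op 0.413
[227 169]
```

View pics/c8.png

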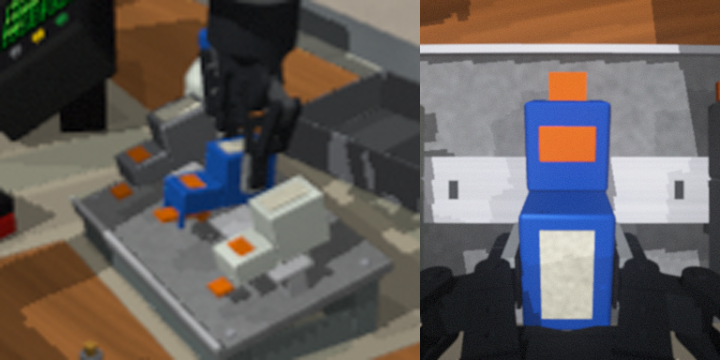

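Emit:
{"method": "apply_moves", "body": {
  "moves": [
    [[0.0007,0,0,0,-4,0,1]]
  ]
}}

```text
time: 13.75
eef_pos: [0.5819, 0.094, 0.0967]
tcp_rot: [0.087, 0.996, 0.001, -0.008]
contact_force: [-2.2, 0.8, 1.4]
opening: 0.414
```

```bash
python3 st.py 3; python3 -c "
from h import *
where()"
```

```text
13.8 [0.5814 0.0944 0.0968] [ 2.7 -1.2 -2.7] [-0.3  -0.6   0.07] 0.416
13.85 [0.5815 0.0944 0.0969] [ 2.3  0.5 -2.9] [-0.13 -0.43 -0.02] 0.412
13.9 [0.5815 0.0943 0.0969] [ 0.6 -0.7 -1.8] [-0.08 -0.33  0.03] 0.412
t 13.9 throat dx,y,z [1.31 0.24 0.54] phi 12.79 yaw 0.02 roll 0.1 F rail [ 0.3 -0.5 -1.9] T [-0.08 -0.33  0.03] op 0.412
```

Emit:
{"method": "apply_moves", "body": {
  "moves": [
    [[0.0005,0,0.0002,0,-2.8,0,1]]
  ]
}}

```text
time: 14.0
eef_pos: [0.581, 0.0944, 0.0975]
tcp_rot: [0.087, 0.996, -0.001, 0.015]
contact_force: [-1.5, -0.6, 4.5]
opening: 0.413
```

```bash
python3 st.py 3; python3 -c "
from h import *
where()"
```

```text
14.05 [0.5807 0.0946 0.0975] [ 0.8 -0.5  0.2] [-0.24 -0.06 -0.02] 0.412
14.1 [0.5808 0.0946 0.0975] [ 1.  -0.3  1.2] [-0.09  0.09 -0.02] 0.409
14.15 [0.5808 0.0946 0.0974] [-0.5 -0.7  2.6] [ 0.04  0.27 -0.05] 0.414
t 14.15 throat dx,y,z [1.26 0.33 0.96] phi 10.14 yaw 0.01 roll 0.11 F rail [ 0.2 -0.7  2.6] T [ 0.04  0.27 -0.05] op 0.414
```

Emit:
{"method": "apply_moves", "body": {
  "moves": [
    [[0,0,0,0,0,0,0.0],[0,0,0,0,0,0,-0.3],[0,0,0,0,0,0,-0.3],[0,0,0,0,0,0,-0.3],[0,0,-0.01,0,0,0,-0.3],[0,0,-0.02,0,0,0,-0.3],[0,0,-0.02,0,0,0,-0.3],[0,0,-0.02,0,0,0,-0.3]]
  ]
}}

```text
time: 14.95
eef_pos: [0.5758, 0.0949, 0.166]
tcp_rot: [0.087, 0.996, -0.0, 0.008]
contact_force: [0.2, 0.4, -0.2]
opening: 0.651
```

```bash
python3 st.py 3; python3 -c "
from h import *
where()
im=shot('wrist','w8.png')
np.set_printoptions(precision=4,suppress=True)
h=cv2.cvtColor(im,cv2.COLOR_BGR2HSV)
k,l,st,c=cv2.connectedComponentsWithStats(cv2.inRange(h,(5,180,120),(16,255,255)))
for i in range(1,k):
    if st[i,4]>200: print('orange',st[i],c[i],onz('w8.png',*c[i],.1))
k,l,st,c=cv2.connectedComponentsWithStats(((h[:,:,1]<60)&(h[:,:,2]>150)).astype(np.uint8))
for i in range(1,k):
    if 1000<st[i,4]<8000: print('white',st[i],c[i],onz('w8.png',*c[i],.13))
"
```

```text
15.0 [0.5782 0.095  0.1706] [1.8 1.  2.6] [ 0.03 -0.01 -0.07] 0.644
15.05 [0.5784 0.0949 0.1693] [ 0.9 -0.  -0.2] [ 0.05  0.   -0.03] 0.653
15.1 [0.5773 0.0949 0.1672] [-0.7 -0.2 -1.4] [-0.02 -0.02  0.04] 0.648
t 15.1 throat dx,y,z [1.219e+01 5.000e-02 7.001e+01] phi 10.84 yaw -0.05 roll 0.08 F rail [-0.9 -0.3 -1.2] T [-0.02 -0.02  0.04] op 0.648
orange [   0    0   78  154 2788] [22.7148 59.0438] [ 0.4631 -0.0228  0.1   ]
orange [244  88  27  21 525] [256.5733  97.5219] [0.5087 0.1073 0.1   ]
orange [111  91  25  14 333] [123.003   97.1682] [0.4946 0.0293 0.1   ]
orange [376  91  26  14 354] [388.8531  97.5452] [0.522  0.1847 0.1   ]
orange [386 121  38  24 855] [404.5439 132.9918] [0.5446 0.1929 0.1   ]
orange [ 89 122  37  23 750] [107.0893 133.0387] [0.5132 0.0137 0.1   ]
orange [238 131  39  23 878] [256.6321 141.9453] [0.5346 0.1028 0.1   ]
white [  63   51  290   84 3654] [195.4135  60.5788] [0.4858 0.0807 0.13  ]
white [ 286   89   81  113 5372] [321.1028 161.6599] [0.5467 0.1356 0.13  ]
white [ 403  178   38   70 2315] [420.8272 212.4233] [0.5851 0.1876 0.13  ]
white [ 239  202   37   61 2175] [256.9177 231.5802] [0.5805 0.0949 0.13  ]
white [ 295  225   65   52 1416] [319.1003 244.9371] [0.5949 0.1287 0.13  ]
white [ 181  315  152   40 3007] [259.1536 333.2907] [0.6491 0.0843 0.13  ]
```

```bash
cat >> h.py <<'E'
def rel(x,z,phi,y=0):
    s=ctrl.get_state();p=RR.T@(s['eef_pos']-O)*1e3
    print('tcp in rail',p.round(2),'F rail',(RR.T@s['contact_force']).round(1))
    to(O+RR@np.array([x,y,z])*1e-3,toolR(YAW,12-phi))
E
python3 -c "
from h import *
rel(-25,45,3);rel(-25,75,3)"
```

```text
tcp in rail [33.35 -0.17 80.09] F rail [-0.6  1.3 -1.1]
t 15.15 pos [0.5763 0.0949 0.1655] F [-0.1  1.3 -1.2] op 0.654
shift mm [50.6  0.1 45.6] turn [ 0.05 -8.02 -0.04]
tcp in rail [33.35 -0.17 80.09] F rail [-0.6  1.3 -1.1]
t 15.15 pos [0.5763 0.0949 0.1655] F [-0.1  1.3 -1.2] op 0.654
shift mm [56.3  0.1 16.2] turn [ 0.05 -8.02 -0.04]
```

Emit:
{"method": "apply_moves", "body": {
  "moves": [
    [[0.014,0,0,0,-2,0,1],[0.014,0,0,0,-2,0,1],[0.014,0,0,0,-2,0,1],[0.014,0,0,0,-2,0,1],[0,0,0,0,0,0,1],[0,0,0,0,0,0,1],[0,0,0,0,0,0,1],[0,0,0,0,0,0,1]]
  ]
}}

```text
time: 15.95
eef_pos: [0.5155, 0.104, 0.1512]
tcp_rot: [0.087, 0.994, -0.007, 0.072]
contact_force: [-0.3, 1.0, 0.4]
opening: -0.004
```

```bash
python3 st.py 3; python3 -c "
from h import *
rel(-25,38,3)"
```

```text
16.0 [0.5156 0.104  0.1513] [-0.   0.3  0.1] [-0.05  0.09 -0.  ] -0.002
16.05 [0.5156 0.104  0.1514] [ 0.2 -0.8  0.3] [0.01 0.07 0.02] 0.001
16.1 [0.5155 0.1041 0.1514] [0.7 0.  0. ] [-0.02  0.1  -0.04] 0.003
tcp in rail [-29.72  -1.63  79.12] F rail [ 0.6  0.1 -0.1]
t 16.1 pos [0.5155 0.1041 0.1514] F [0.7 0.  0. ] op 0.003
shift mm [-7.3  1.7 40.7] turn [-0.12 -0.68 -0.1 ]
```

Emit:
{"method": "apply_moves", "body": {
  "moves": [
    [[-0.002,0.001,0.014,0,-0.7,0,1],[-0.002,0.001,0.014,0,0,0,1],[-0.002,0,0.012,0,0,0,1]]
  ]
}}

```text
time: 16.4
eef_pos: [0.531, 0.1037, 0.1142]
tcp_rot: [0.088, 0.993, -0.007, 0.081]
contact_force: [-0.6, -0.0, 0.1]
opening: -0.0
```

```bash
python3 st.py 4; python3 -c "
from h import *
rel(-26,32,3)"
```

```text
16.45 [0.5299 0.1034 0.1119] [-0.4 -1.1 -0.9] [-0.01  0.12  0.03] 0.004
16.5 [0.5295 0.1035 0.1125] [-0.2  0.6 -0.5] [0.01 0.09 0.02] 0.001
16.55 [0.5299 0.1036 0.1135] [-0.8 -0.2 -0.1] [-0.05  0.1   0.03] -0.0
16.6 [0.5303 0.1037 0.1143] [ 0.5 -1.   0.7] [0.01 0.1  0.03] -0.002
tcp in rail [-23.1    0.55  39.78] F rail [ 0.8 -0.9  0.5]
t 16.6 pos [0.5303 0.1037 0.1143] F [ 0.5 -1.   0.7] op -0.002
shift mm [ 2.5 -0.5  7.9] turn [-0.07  0.29 -0.13]
```

Emit:
{"method": "apply_moves", "body": {
  "moves": [
    [[0.003,-0.0005,0.007,0,0,0,1]]
  ]
}}

```text
time: 16.7
eef_pos: [0.5299, 0.1035, 0.1084]
tcp_rot: [0.088, 0.993, -0.007, 0.082]
contact_force: [-2.2, 0.6, 6.0]
opening: 0.002
```

```bash
python3 st.py 3; python3 -c "
from h import *
rel(-26,29,3)"
```

```text
16.75 [0.5286 0.1035 0.1067] [1.5 0.1 3.3] [ 0.04 -0.28 -0.  ] -0.0
16.8 [0.5289 0.1035 0.1072] [1.5 0.  2.3] [ 0.07 -0.09 -0.01] -0.001
16.85 [0.529  0.1035 0.1075] [0.8 0.  1.5] [ 0.04 -0.14 -0.01] -0.001
tcp in rail [-25.71   0.18  33.39] F rail [1.1 0.2 1.3]
t 16.85 pos [0.529  0.1035 0.1075] F [0.8 0.  1.5] op -0.001
shift mm [ 0.1 -0.2  4.4] turn [-0.05  0.4  -0.12]
```

Emit:
{"method": "apply_moves", "body": {
  "moves": [
    [[0,0,0.002,0,0,0,1]]
  ]
}}

```text
time: 16.95
eef_pos: [0.5292, 0.1036, 0.1066]
tcp_rot: [0.088, 0.993, -0.007, 0.081]
contact_force: [-5.7, 0.4, 10.3]
opening: 0.001
```

```bash
python3 st.py 3; python3 -c "
from h import *
rel(-26,29,3)"
```

```text
17.0 [0.5289 0.1037 0.1065] [-4.4  0.5  8.4] [ 0.14  0.67 -0.02] -0.003
17.05 [0.529  0.1037 0.1066] [-4.4  0.3  7.7] [0.07 0.64 0.03] -0.0
17.1 [0.529  0.1037 0.1067] [-4.2  0.4  7.3] [ 0.11  0.63 -0.02] -0.001
tcp in rail [-25.94   0.37  32.57] F rail [-2.6 -0.3  8. ]
t 17.1 pos [0.529  0.1037 0.1067] F [-4.2  0.4  7.3] op -0.001
shift mm [-0.1 -0.4  3.6] turn [-0.05  0.32 -0.12]
```

Emit:
{"method": "apply_moves", "body": {
  "moves": [
    [[0.0006,0,0.002,0,0,0,1]]
  ]
}}

```text
time: 17.2
eef_pos: [0.5287, 0.1039, 0.1062]
tcp_rot: [0.087, 0.993, -0.007, 0.081]
contact_force: [-6.2, -0.2, 9.2]
opening: 0.003
```

```bash
python3 st.py 2; python3 -c "
from h import *
rel(-26,29,3)"
```

```text
17.25 [0.5285 0.104  0.106 ] [-4.1  0.3  7.9] [ 0.    0.71 -0.02] -0.003
17.3 [0.5285 0.104  0.1061] [-4.7 -0.   8.4] [0.06 0.75 0.03] 0.002
tcp in rail [-26.54   0.53  32.1 ] F rail [-2.8 -0.8  9.2]
t 17.3 pos [0.5285 0.104  0.1061] F [-4.7 -0.   8.4] op 0.002
shift mm [-0.7 -0.5  3.1] turn [-0.06  0.26 -0.11]
```

Emit:
{"method": "apply_moves", "body": {
  "moves": [
    [[0.0006,0,0.002,0,0,0,1]]
  ]
}}

```text
time: 17.4
eef_pos: [0.5282, 0.1041, 0.1057]
tcp_rot: [0.087, 0.993, -0.008, 0.08]
contact_force: [-5.9, -1.0, 9.2]
opening: -0.0
```

```bash
python3 st.py 2; python3 -c "
from h import *
rel(-26,29,3)"
```

```text
17.45 [0.528  0.1042 0.1055] [-5.1  0.1  9. ] [-0.02  0.75  0.  ] -0.002
17.5 [0.528  0.1042 0.1055] [-5.3 -0.   8.7] [-0.01  0.74 -0.06] 0.001
tcp in rail [-27.21   0.64  31.66] F rail [-3.3 -1.   9.6]
t 17.5 pos [0.528  0.1042 0.1055] F [-5.3 -0.   8.7] op 0.001
shift mm [-1.3 -0.6  2.6] turn [-0.08  0.2  -0.09]
```

Emit:
{"method": "apply_moves", "body": {
  "moves": [
    [[0,0,0.003,0,0,0,1],[0,0,0.003,0,0,0,1]]
  ]
}}

```text
time: 17.7
eef_pos: [0.5282, 0.1044, 0.1017]
tcp_rot: [0.087, 0.993, -0.008, 0.079]
contact_force: [0.4, -0.1, 1.1]
opening: 0.002
```

```bash
python3 st.py 2; python3 -c "
from h import *
rel(-27,22,0)"
```

```text
17.75 [0.5281 0.1043 0.101 ] [-0.6  0.1  1. ] [0.04 0.15 0.06] 0.001
17.8 [0.5281 0.1043 0.1007] [0.6 0.4 0.6] [0.06 0.14 0.  ] -0.002
tcp in rail [-28.19   0.78  26.97] F rail [0.6 0.5 0.4]
t 17.8 pos [0.5281 0.1043 0.1007] F [0.6 0.4 0.6] op -0.002
shift mm [-1.4 -0.8  4.9] turn [-0.1  -2.95 -0.08]
```

Emit:
{"method": "apply_moves", "body": {
  "moves": [
    [[-0.001,0,0.003,0,-2,0,1]]
  ]
}}

```text
time: 17.9
eef_pos: [0.5304, 0.1039, 0.0983]
tcp_rot: [0.087, 0.991, -0.009, 0.097]
contact_force: [-0.6, -1.1, 0.5]
opening: 0.003
```

```bash
python3 st.py 2; python3 -c "
from h import *
rel(-27,22,0)"
```

```text
17.95 [0.5287 0.104  0.0967] [-0.9  0.3 -0.8] [ 0.02  0.09 -0.  ] 0.001
18.0 [0.5283 0.104  0.0967] [-0.4  0.1 -0.7] [0.07 0.12 0.  ] 0.001
tcp in rail [-28.75   0.57  22.95] F rail [-0.6 -0.  -0.6]
t 18.0 pos [0.5283 0.104  0.0967] F [-0.4  0.1 -0.7] op 0.001
shift mm [-1.8 -0.6  0.9] turn [-0.12 -1.07 -0.06]
```

Emit:
{"method": "apply_moves", "body": {
  "moves": [
    [[0,0,0.002,0,0,0,1]]
  ]
}}

```text
time: 18.1
eef_pos: [0.5286, 0.1041, 0.095]
tcp_rot: [0.087, 0.992, -0.009, 0.094]
contact_force: [-10.9, 2.3, 18.4]
opening: -0.001
```

```bash
python3 st.py 3; python3 -c "
from h import *
rel(-27,22,0)"
```

```text
18.15 [0.5286 0.1041 0.0953] [-1.8  0.2  6.8] [-0.09  0.16 -0.04] 0.002
18.2 [0.529  0.104  0.0955] [-3.2  0.   2.4] [0.03 0.4  0.01] 0.002
18.25 [0.529  0.104  0.0955] [-2.4 -0.3  5.7] [ 0.02  0.43 -0.06] 0.0
tcp in rail [-28.34   0.63  21.67] F rail [-1.1 -0.7  6. ]
t 18.25 pos [0.529  0.104  0.0955] F [-2.4 -0.3  5.7] op 0.0
shift mm [-1.3 -0.6 -0.4] turn [-0.13 -1.09 -0.06]
```

Emit:
{"method": "apply_moves", "body": {
  "moves": [
    [[0,0,-0.008,0,0,0,1],[0,0,-0.03,0,0,0,1],[0,0,-0.04,0,0,0,1],[0,0,-0.04,0,0,0,1],[0,0,-0.04,0,0,0,1]]
  ]
}}

```text
time: 18.75
eef_pos: [0.4954, 0.109, 0.2487]
tcp_rot: [0.087, 0.992, -0.01, 0.086]
contact_force: [1.0, -0.5, -0.3]
opening: 0.001
```

```bash
python3 st.py 4; cat > chk.py <<'E'
from h import *
import sys
np.set_printoptions(precision=1,suppress=True)
f=sys.argv[1];im=shot('wrist',f)
h=cv2.cvtColor(im,cv2.COLOR_BGR2HSV)
def onrail(u,v,z):
    o,d=ray(f,u,v);n=RR[:,2];p=O+n*z*1e-3;q=o+d*((p-o)@n)/(d@n);return RR.T@(q-O)*1e3
for nm,m,a0,a1 in (('orange',cv2.inRange(h,(5,180,120),(16,255,255)),60,900),('white',((h[:,:,1]<70)&(h[:,:,2]>140)).astype(np.uint8),200,3500)):
    k,l,st,c=cv2.connectedComponentsWithStats(m)
    for i in range(1,k):
        q=onrail(*c[i],22 if nm=='orange' else 48)
        if a0<st[i,4]<a1 and abs(q[0])<100 and abs(q[1])<125: print(nm,st[i],c[i].round(1),q)
E
python3 chk.py w9.png; python3 -c "
from h import *
d=shot('side','d9.png');w=cv2.imread('pics/w9.png')
c=d[109:229,157:297]
cv2.imwrite('pics/c9.png',np.hstack([cv2.resize(c,(420,360),interpolation=2),cv2.resize(w[20:300,90:430],(380,313),interpolation=2)[:360] if 0 else cv2.resize(w[0:300,100:400],(360,360),interpolation=2)]))"
```

```text
18.8 [0.4986 0.1095 0.2578] [1.3 1.4 4.6] [ 0.1  -0.04 -0.03] -0.0
18.85 [0.4992 0.1093 0.2556] [ 0.  -0.6  0.3] [ 0.06  0.11 -0.  ] 0.003
18.9 [0.4979 0.1092 0.2521] [-0.1 -0.2 -0.7] [0.   0.11 0.01] 0.004
18.95 [0.4967 0.109  0.2492] [ 0.3  0.4 -0.5] [-0.02  0.08 -0.01] 0.003
orange [153 148  19  14 246] [161.9 154.5] [-56.3 -84.9  22. ]
orange [250 149  17  13 218] [257.9 155.1] [-55.7   0.9  22. ]
orange [344 148  18  14 246] [352.3 154.4] [-56.4  85.   22. ]
orange [144 179  24  14 327] [155.5 185.4] [-28.  -92.7  22. ]
orange [246 179  24  13 312] [257.5 185. ] [-28.4   0.5  22. ]
orange [347 179  25  15 352] [358.8 185.6] [-28.   92.8  22. ]
white [246 223  24  13 310] [257.6 229. ] [ 4.6  0.6 48. ]
white [351 223  26  42 922] [363.6 243.6] [18.  92.9 48. ]
white [200 234  33  37 805] [214.2 250.1] [ 24.2 -37.2  48. ]
```

View pics/c9.png

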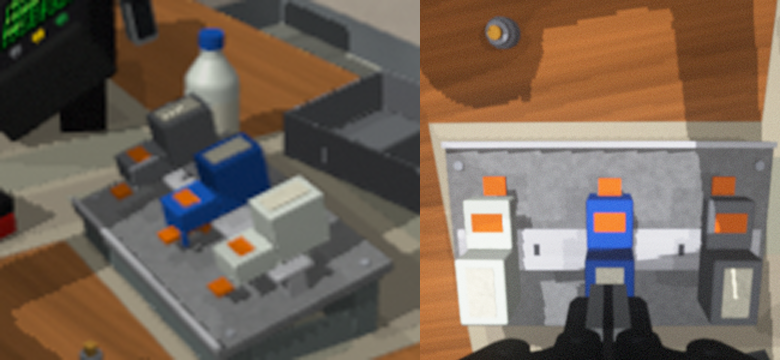

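```bash
python3 -c "
from h import *
ctrl.sign_off();s=ctrl.get_state();print(s['time'],s['contact_force'])"
```

```text
the job is handed in; nothing more can be done
the job is handed in; nothing more can be done
```

The large blue module is mounted in the gap, released and handed in at about 19 s of the 69 s allowed. I hooked its lip under the rail's upper edge at 21° foot-up. I then tilted it to about 10°, let go, and pressed the orange pad with shut fingers until the clip snapped.

**Seating:** The snap showed as about 10 N at the pad, then a sudden drop in force. After that there was firm contact at 21.7 mm above the rail face, where 22 mm is nominal. In the last wrist picture the pad is at −28.4 mm along the slope, exactly the expected seated position. The pad and tab are within 0.7 mm of the two fixed modules on either side.

**Force:** The most I saw was about 21 N, for a moment on the confirming press. The hand was clear of everything at the end.

**Other objects:** I only moved above them. I did not check each one again afterwards.

**Readings that disagreed:**
- **Module height in the hand:** the picture fit was about 4 mm off the arm's reading. A touch on the bench confirmed the arm's value, and I used that.
- **Throat contact:** it came about 1.5 mm earlier than computed. The final pad position puts that down to my estimate of where the module sat in the grip, not the rail.

I did not see the lip under the rail directly. That rests on the contact forces and the final position.

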